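# Feed a mould under the guard and clamp it to the click

### The job

Use the push stick to feed the aluminium mould plate along its bed and in under the low yellow guard until it is fully home against the back stop, keeping the robot itself off the mould, then draw the stick out and set it down on the bench beside the clamping station, flat on its base with the fin up. Then tighten the clamp screw by swinging the wrench handle clockwise (seen from above) until the handle clearly breaks over at its hinge, stop there without forcing it on to the end of the hinge, and let go so that the handle springs straight again with the screw left tight. Do not disturb the two pots and the pigment jar.

Things in the scene. Friction and masses are not known exactly. Their poses are not given: they have to be found in the camera images.
- station: Fixed clamping station. Origin on the bench below the clamp screw's axis; +x = feed direction (roughly to the robot's left), z up. Steel bed, top at z = 12 mm, x = -210 to +75 mm, 150 mm wide. Two rails along x, inner faces 92 mm apart, tops at z = 24. Green bridge over the bed at x = -22 to +22, underside z = 70, top z = 88. A mould fully home has its centre at x = 0, rear face at x = -42 mm.
- guard_edge (a point): Middle of the lower edge of the station's upright yellow guard sheet, at x = -78, z = 40 mm in the station's frame: an opening 28 mm high over the bed. The sheet is 6 mm thick, its top at z = 85 mm; with its legs it spans 146 mm across the bed.
- back_stop (a point): Middle of the face of the back stop between the rails, at x = +42 mm in the station's frame; the mould's front face must come up against it.
- mould_centre (a point): Centre (half-way up) of the loose aluminium mould plate, 84 x 84 mm and 18 mm thick, 0.27 to 0.45 kg, with four round pink-filled cavities on top. It lies flat between the rails on the bed, outside the guard at the start, sides nearly along the station's axes.
- stick_grip (a point): In the upright orange fin of the loose push stick, 45 mm above its underside; it starts flat on the bench, fin up. +x runs along the stick to its tip, z up. Fin: 60 mm long (x), 20 thick, top 64 mm above the underside. Bar: 20 wide, 14 high, from 98 mm behind to 108 ahead of this point, then an orange foot 44 wide, 14 high, its flat front face 120 mm ahead. 0.14 kg, balanced near the fin.
- stick_tip (a point): Middle of the stick's flat front face, 7 mm above its underside.
- screw_axis (a point): Fixed point on the clamp screw's vertical axis, at the height of the middle of the wrench handle (112 mm above the bench).
- wrench_grip (a point): On the axis of the wrench's round black handle, 140 mm from the screw's axis while straight. The handle is level, 26 mm in diameter from 87 to 202 mm from the screw's axis; inside that a 16 mm steel neck. +x points outward, away from the screw. The wrench stays on the screw and has no ratchet: swinging it back (anticlockwise) loosens the screw again.
- screw (a joint): Turn of the clamp screw, rad; grows clockwise seen from above, starts between 0.15 and 0.55, and comes up solid (tight) at 1.0. Turning it takes 0.5 N m, about 4 N at the grip point, and it stays where it is left.
- click (a joint): Bend of the wrench at its break-over hinge, 35 mm from the screw's axis, rad; 0 = straight, grows as the handle goes on clockwise. A preloaded spring holds it at 0 until about 11 N at the grip point (reached only once the screw is tight), then it gives way. Clearly broken over from 0.10; must stay under 0.40 (hard end at 0.50). Springs back to 0 when let go.
- pot_a: Bystander: cream moulded pot, 72 mm across, 46 mm high, on the bench; origin at the centre of its underside.
- pot_b: Bystander: pink moulded pot, 72 mm across, 46 mm high, on the bench; origin at the centre of its underside.
- jar: Bystander: blue pigment jar, 64 mm across, 130 mm high, on the bench; origin at the centre of its underside.
Mind the look-alikes: they are no part of the job. Of the things like the part that bears mould_centre, leave any that is black; of the rest the larger one is meant.

How it is judged:
On the way, in this order (a step that is already met when the one before it is completed fails the run):
1. the mould is fully home against the back stop (within 4 mm) (x of mould_centre in the frame of station above -0.004 m), for 0.1 s.
2. the stick is drawn out and set down on the bench, off the station, flat on its base and let go (x of mould_centre in the frame of station above -0.004 m and height (world z) of stick_tip below 0.013 m and height (world z) of stick_grip below 0.05 m and angle between stick_grip's own z axis and vertical below 0.06 rad and contact force between the fingers and stick below 0.1 N), for 0.2 s.
3. with the screw tight the wrench handle has broken over by at least 0.10 rad (x of mould_centre in the frame of station above -0.004 m and value of joint screw above 0.95 rad and value of joint click above 0.1 rad), for 0.1 s.
At the end, for the whole second after the job is handed in: The mould is within 4 mm of the back stop, the screw is tight (at least 0.94 rad) with the wrench sprung straight (under 0.04 rad), and the stick lies still on the bench, off the station, flat on its base with its fin up (within 0.06 rad, underside within 5 mm of the bench) (x of mould_centre in the frame of station above -0.004 m and value of joint screw above 0.94 rad and value of joint click below 0.04 rad and height (world z) of stick_tip below 0.013 m and height (world z) of stick_grip below 0.05 m and angle between stick_grip's own z axis and vertical below 0.06 rad and linear speed of stick below 0.02 m/s); the robot touches nothing.
It fails at once if the robot touches the mould (contact force between any of the fingers, the arm and mould above 0.5 N).
It fails at once if the screw is tightened before the mould is home (value of joint screw above 0.9 rad and not (x of mould_centre in the frame of station above -0.004 m)).
It fails at once if the wrench is forced on past the break-over (0.40 rad), towards its hard end (value of joint click above 0.4 rad).
It fails at once if a pot or the jar is shifted by more than 30 mm or knocked over (distance of any of pot_a, pot_b, jar from where it was at the start of the episode above 0.03 m or angle between any of pot_a, pot_b, jar's own z axis and vertical above 0.5 rad).
It also fails if it takes over 67 s, if anything falls off the work surface, if the arm or the gripper's body presses on something with over 40 N, if the wrist force passes 120 N, or if a joint passes its speed limit or range.

### The arm

A 7-joint arm with a two-finger parallel gripper is mounted at the origin on the work surface. World frame = base frame: x ahead of the robot, y to its left, z up, the work surface at z = 0. Lengths are in m, angles in rad, forces in N, time in s.
With the tool pointing down it reaches from about 0.4 to 0.85 m from the base axis. Payload 4.5 kg.
Tool frame: the origin (TCP) lies midway between the tips of the shut fingers; the grasp point (between the pads) lies behind it (arm.hold_point_z is the z of the grasp point in the tool frame, in m); z points along the fingers, y is the direction in which the jaws open and shut (so a half turn about z gives the same grasp; the last joint's range is limited). The gripper opens to 85 mm and grips with 20 to 120 N. Pads are 22 mm wide; open, the fingers measure 114 mm over their backs; the gripper's body (76 mm by 85 mm) begins 54 mm behind the grasp point. The pads swing forward as they close: fully open they stand 13 mm farther back than shut.
Start: joints at [1.342, 0.689, -0.195, 1.565, 0.157, 0.902, -0.215], TCP at [0.162, -0.604, 0.231] pointing down, gripper open.
Joint ranges: [-3.01, 3.01], [-0.46, 2.08], [-1.47, 1.51], [0.13, 2.56], [-1, 4.14], [0.04, 2.09], [-2.66, 2.66]. Speed limits (rad/s): [2.57, 2.57, 3.14, 3.14, 3.14, 3.14, 3.14].

### API

Orientations are given as [roll, pitch, yaw] about the fixed x, y, z axes, in that order (R = Rz(yaw) Ry(pitch) Rx(roll)).
In Python, from workcell import sensors, cams, arm gives the robot as it stands.
- The arm moves only by the tool send_rows, never from a script. Its argument "targets" is a list of rows, each an object of numbers: "dx", "dy", "dz": the shift along the tool's x, y, z in mm; "rx", "ry", "rz": the turn, a rotation vector about the tool's x, y, z in rad. A call has 1 to 8 rows; each row shifts and turns the commanded pose from where the row before left it, along the tool's axes as they then stand; what a row does not reach is not made up. A row lasts 1/12 s, in which the tool goes at most 41.7 mm and 7.16 degrees, less where a joint would pass 70% of its speed; a pose out of reach is approached as far as the arm can. A call is refused whole if a number of a shift passes 41.7 or a number of a turn 0.125, either way. A call with a gripper value outside its range is refused whole. "claw" is the closure, from 0 (fully open) to 1 (shut), set as the call begins (left out, the last holds). The fingers move at their own pace and stop on an object; "grip_force" is the grip in N (left out, the last holds). Time passes only in rows, so rows that do not move let the fingers close. It gives the time, the measured TCP pose, the force and the opening at its end, in the units of the state.
- sensors.state(): the state, without advancing time (a new reading comes with each control period).
- cams.snapshot(name): name is "scene" or "top"; returns a dict with "pixels" (400x640x3 uint8, red, green, blue), "mtx" (3x3 intrinsics, pixels), "k1" (the pictures are not rectified: a ray, as slopes to the right and down, at radius r is drawn at 1 + k1 r^2 times it, then the intrinsics apply), "position" and "orientation" of the camera in the world. Camera axes: x right, y down, z forward; pixel columns grow to the right and rows downward; lengths in m; the calibration is good to about 2 mm. A picture is of the moment at which its call begins. There is no depth.
- arm.sign_off(): hands the job in, once; it reports no verdict.
Trained networks look in a picture, given as the dict that the camera call returned (one of the last four; its "shot" number tells which), for a name from the list of things; names that differ only in an ending like _2 or _b are one class to them, and where a whole thing is asked for, a point or a joint stands for the part that bears it (a point fixed in the world has none). Each returns a list of dicts, best first, with "p" (0 to 1); they miss things now and then, are a little off and sometimes report something else, mostly with a low value. They report only what shows in the picture. A call takes as long as a camera call. They do not tell look-alikes from the thing itself.
- cams.look_for(picture, thing): "rect" ([left, top, width, height] in pixels, round what is visible of it).
- cams.tip_of(picture, thing): "at" ([row, column] in pixels: a listed point, or the origin of a listed thing).
The state is a dict: "clock": time; "q": joint angles; "joint_vel": joint speeds; "effort": joint torques, N m; "tcp_pos": TCP position; "orientation": TCP orientation; "force": force on the tool from outside, world axes, zero at the start; "wrist_torque": the same for the moment, N m; "finger_gap": finger opening in m.
Only numpy, scipy, OpenCV 4.12 (cv2) and the standard library are available. Lean on these libraries where they do the work, as an engineer would, in place of code of your own. Each camera call takes 0.05 s, during which the arm holds its last target.

## Working session

There is one attempt and no reset: what is moved stays moved. The work goes in short steps, Python scripts to look and compute and a tool call to move; the robot and the scene stay as the last step left them, time stands still between calls to the robot, and variables do not carry over. Pictures are saved under pics/ and viewed, and the job is handed in when it is done.

Besides the shell and the picture viewer there is one more tool, called after ">>>" by a JSON object that holds its "api" and its "payload". send_rows: Moves the arm, as the interface text tells. Its arguments: {"type":"object","properties":{"targets":{"type":"array","items":{"type":"object","properties":{"dx":{"type":"number"},"dy":{"type":"number"},"dz":{"type":"number"},"rx":{"type":"number"},"ry":{"type":"number"},"rz":{"type":"number"}}}},"claw":{"type":"number"},"grip_force":{"type":"number"}},"required":["targets"]}

```bash
ls; mkdir -p pics
cat > h.py <<'E'
import numpy as np, cv2
from workcell import sensors, cams, arm
from scipy.spatial.transform import Rotation as R
def Rc(s):
    o=np.array(s["orientation"],float)
    if o.shape==(3,3): return o
    if o.size==4: raise Exception("quat?")
    return R.from_euler('xyz',o).as_matrix()
def snap(n,f=None):
    s=cams.snapshot(n)
    if f: cv2.imwrite('pics/'+f,cv2.cvtColor(s["pixels"],cv2.COLOR_RGB2BGR))
    return s
def ray(s,row,col):
    K=np.array(s["mtx"]);k=s["k1"]
    d=cv2.undistortPoints(np.array([[[col,row]]],float),K,np.array([k,0,0,0,0.]))[0,0]
    return np.array(s["position"]),Rc(s)@np.array([d[0],d[1],1])
def atz(s,rc,z):
    p,v=ray(s,*rc); return p+v*(z-p[2])/v[2]
def proj(s,P):
    P=np.atleast_2d(P).astype(float);c=(P-np.array(s["position"]))@Rc(s)
    x=c[:,:2]/c[:,2:];r2=(x**2).sum(1,keepdims=True);x=x*(1+s["k1"]*r2)
    K=np.array(s["mtx"]);return np.c_[x[:,1]*K[1,1]+K[1,2],x[:,0]*K[0,0]+K[0,2]]
E
python3 - <<'E'
from h import *
np.set_printoptions(precision=4,suppress=True)
for n in ["scene","top"]:
    s=snap(n,n+"0.png")
    print(n,s["mtx"],s["k1"],s["position"],s["orientation"])
    for t in ["station","guard_edge","back_stop","mould_centre","stick_grip","stick_tip","screw_axis","wrench_grip","pot_a","jar"]:
        print(t,[(np.round(d["at"]),round(d["p"],2)) for d in cams.tip_of(s,t)])
print(sensors.state(), arm.hold_point_z)
E
```

```text
pics
scene [[508.854    0.     313.1585]
 [  0.     508.854  200.9556]
 [  0.       0.       1.    ]] -0.08890617790940135 [1.0326 0.8899 0.8763] [-2.2552 -0.007   2.6482]
station [(array([256., 325.]), 0.93)]
guard_edge [(array([228., 309.]), 0.83), (array([190., 209.]), 0.25)]
back_stop [(array([260., 338.]), 0.67)]
mould_centre [(array([206., 394.]), 0.97), (array([180., 338.]), 0.6)]
stick_grip [(array([137., 279.]), 0.95)]
stick_tip [(array([174., 287.]), 0.58)]
screw_axis [(array([221., 328.]), 0.85)]
wrench_grip [(array([240., 390.]), 0.78)]
pot_a [(array([191., 213.]), 0.84), (array([255., 325.]), 0.65), (array([351., 391.]), 0.56)]
jar [(array([238., 237.]), 0.82)]
top [[368.9437   0.     319.4105]
 [  0.     368.9437 204.3328]
 [  0.       0.       1.    ]] -0.04024549591541405 [0.4163 0.0246 1.0631] [-2.9885  0.0278 -1.5933]
station [(array([203., 286.]), 0.76)]
guard_edge [(array([197., 309.]), 0.74)]
back_stop [(array([206., 270.]), 0.9)]
mould_centre [(array([258., 366.]), 0.95), (array([192., 335.]), 0.87), (array([290., 311.]), 0.62), (array([227., 449.]), 0.3)]
stick
[... 183 characters left out ...]
25., 449.]), 0.27)]
wrench_grip [(array([230., 241.]), 0.55)]
pot_a [(array([146., 411.]), 0.73), (array([198., 189.]), 0.71), (array([219., 407.]), 0.29)]
jar [(array([141., 334.]), 0.58)]
{'clock': 1.1, 'q': array([ 1.3418,  0.6891, -0.1946,  1.5653,  0.1573,  0.9025, -0.2151]), 'joint_vel': array([ 0.0005,  0.0002, -0.0006, -0.0004,  0.0007,  0.0011, -0.0012]), 'effort': array([  0.0003, -53.955 ,  -1.2661, -15.8884,   0.0103,   0.0016,
         0.    ]), 'tcp_pos': array([ 0.1624, -0.6035,  0.2313]), 'orientation': array([ 3.1416, -0.    ,  0.2629]), 'force': array([-0.1403,  0.4642,  0.442 ]), 'wrist_torque': array([-0.0138, -0.01  ,  0.0097]), 'finger_gap': 0.08547742508161386} -0.0187
```

View pics/scene0.png

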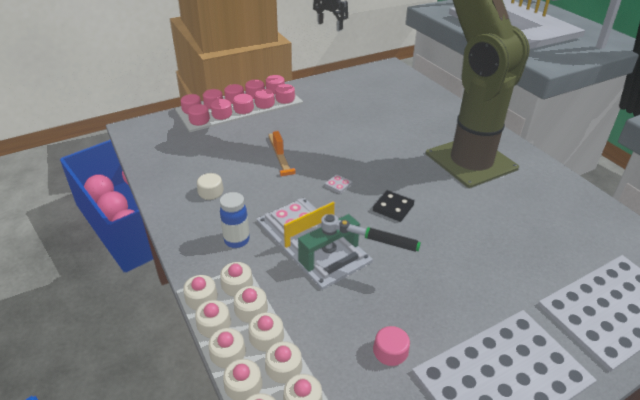

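View pics/top0.png

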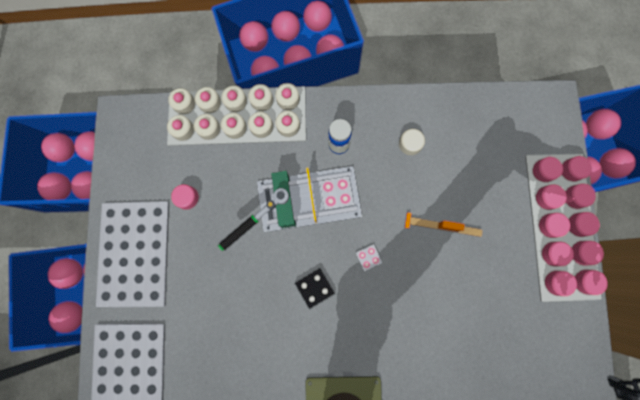

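Run:
```python
import cv2
t=cv2.imread('pics/top0.png');s=cv2.imread('pics/scene0.png')
cv2.imwrite('pics/t1.png',cv2.resize(t[150:260,210:370],None,fx=5,fy=5,interpolation=cv2.INTER_CUBIC))
cv2.imwrite('pics/t2.png',cv2.resize(t[195:250,390:500],None,fx=7,fy=7,interpolation=cv2.INTER_CUBIC))
cv2.imwrite('pics/s1.png',cv2.resize(s[120:290,220:430],None,fx=3.8,fy=3.5,interpolation=cv2.INTER_CUBIC))
```

```text
(no output)
```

View pics/t1.png

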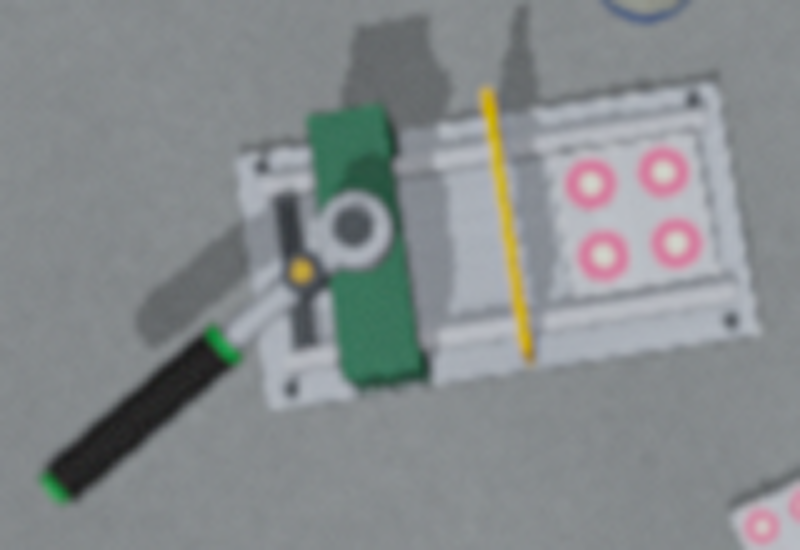

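View pics/t2.png

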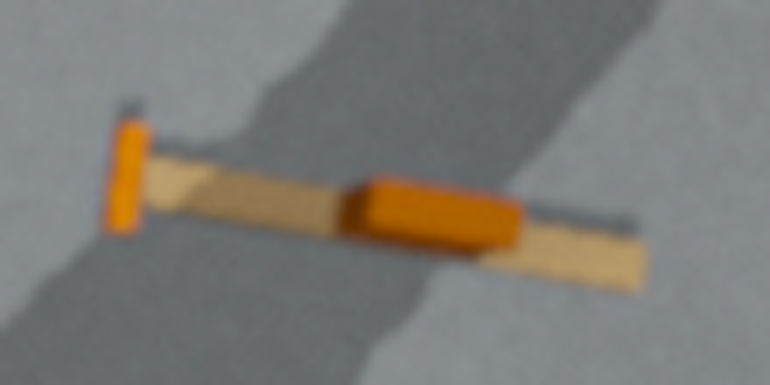

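View pics/s1.png

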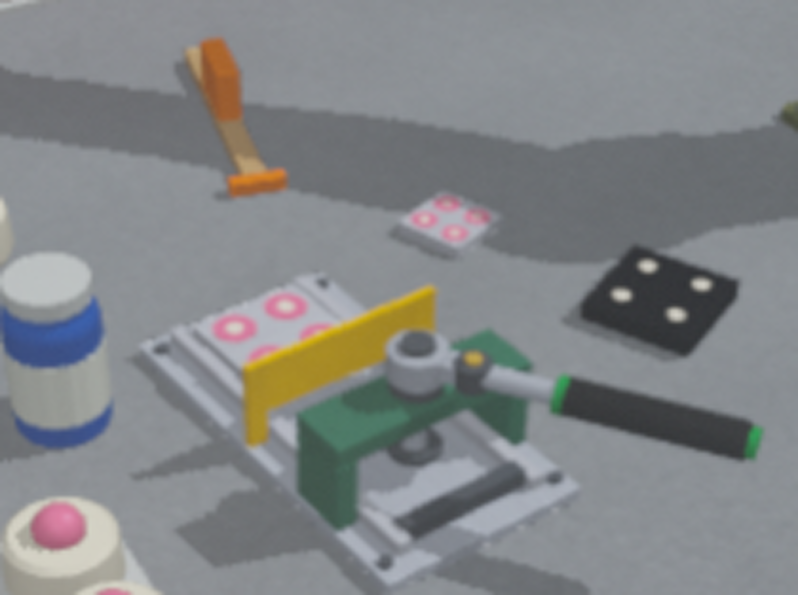

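```bash
cat > fit.py <<'E'
from h import *
from scipy.optimize import least_squares
def T(p,L):
    c,s=np.cos(p[2]),np.sin(p[2]);L=np.array(L,float)/1000
    return np.c_[p[0]+c*L[:,0]-s*L[:,1],p[1]+s*L[:,0]+c*L[:,1],L[:,2]]
def fit(p0,data,cam_off=False):
    def f(p): return np.concatenate([(proj(s,T(p,L))-rc).ravel() for s,L,rc in data])
    r=least_squares(f,p0,loss='soft_l1');return r.x,r.fun
def tr(pts,off,sc):
    return np.array([[(v+.5)/sc[1]-.5+off[0],(u+.5)/sc[0]-.5+off[1]] for u,v in pts])
E
python3 - <<'E'
from fit import *
np.set_printoptions(precision=4,suppress=True)
t=snap("top");s=snap("scene")
import pickle;pickle.dump([t,s],open('cams0.pkl','wb'))
L=[(75,-75,12),(-210,-75,12),(-210,75,12),(75,75,12)]
dt=tr([(240,152),(713,78),(760,332),(272,408)],(150,210),(5,5))
ds=tr([(392,587),(138,352),(325,275),(580,488)],(120,220),(3.8,3.5))
for d in ([(t,L,dt)],[(s,L,ds)],[(t,L,dt),(s,L,ds)]):
    p,r=fit([0.5,0.1,1.57],d);print(p,r)
LS=[(120,-22,14),(120,22,14),(-98,-10,14),(-98,10,14),(30,-10,64),(-30,-10,64),(-30,10,64),(30,10,64)]
st=tr([(122,120),(106,233),(648,243),(637,293),(375,178),(525,205),(520,252),(365,243)],(195,390),(7,7))
ss=tr([(229,183),(286,173)],(120,220),(3.8,3.5))
print([atz(t,st[0],.014),atz(t,st[1],.014),atz(s,ss[0],.014),atz(s,ss[1],.014)])
p,r=fit([0.4,-.3,1.4],[(t,LS,st)]);print(p,r)
p,r=fit([0.4,-.3,1.4],[(t,LS,st),(s,LS[:2],ss)]);print(p,r)
for nm,im in (("pot_a",t),("pot_b",t),("jar",t),("jar",s),("pot_a",s)):
  print(nm,[(atz(im,d["at"],0)[:2],round(d["p"],2)) for d in cams.tip_of(im,nm)])
E
```

```text
[0.5903 0.1474 1.7009] [ 0.4327 -0.6018  0.1532  0.9262 -0.3609  0.2389 -0.2286 -0.436 ]
[0.5877 0.1546 1.7069] [ 0.4166 -0.1898 -1.0725  0.1933 -0.3481 -1.4257  0.376   1.1131]
[0.5888 0.151  1.7026] [ 1.0189 -1.8898  0.5726 -0.3792  0.0593 -1.0045  0.3619 -1.6611 -0.4968
 -1.5781 -1.9389 -0.502  -1.0126 -2.0436 -0.2808 -0.102 ]
[array([ 0.5508, -0.1997,  0.014 ]), array([ 0.5048, -0.1905,  0.014 ]), array([ 0.5489, -0.1992,  0.014 ]), array([ 0.5043, -0.1917,  0.014 ])]
[ 0.5036 -0.3119  1.3733] [ 0.7512 -0.3536 -0.2459 -0.2336  0.2596  0.0352  0.0733  0.8261 -0.0227
 -0.4033 -0.1367  0.1625  0.4236  0.0106 -2.0549  0.0969]
[ 0.5035 -0.312   1.3736] [ 0.7686 -0.3227 -0.2276 -0.1985  0.2572  0.0699  0.0712  0.8628 -0.0128
 -0.3683 -0.1326  0.1982  0.428   0.0484 -2.0446  0.1339  0.0722  0.169
  0.4019 -0.1018]
pot_a [(array([ 0.7541, -0.2264]), 0.8), (array([0.6097, 0.4336]), 0.69), (array([0.6151, 0.1653]), 0.17)]
pot_b [(array([ 0.7541, -0.2264]), 0.8), (array([0.6097, 0.4336]), 0.69), (array([0.6151, 0.1653]), 0.17)]
jar [(array([ 0.7596, -0.0107]), 0.63), (array([0.5845, 0.1446]), 0.4), (array([ 0.5052, -0.317 ]), 0.39)]
jar [(array([0.7652, 0.0055]), 0.98)]
pot_a [(array([ 0.7503, -0.2116]), 0.95), (array([0.6051, 0.4441]), 0.58)]
```

```bash
cat > ov.py <<'E'
from fit import *
import pickle
def box(x0,x1,y0,y1,z0,z1):
    P=[(x,y,z) for x in(x0,x1) for y in(y0,y1) for z in(z0,z1)]
    return [(P[a],P[b]) for a in range(8) for b in range(a+1,8) if bin(a^b).count('1')==1]
ST=box(-210,75,-75,75,0,12)+box(-22,22,-73,73,70,88)+box(-81,-75,-73,73,40,85)+[((-210,46,24),(75,46,24)),((-210,-46,24),(75,-46,24)),((42,-46,12),(42,46,12)),((0,0,0),(0,0,140))]
SK=box(-30,30,-10,10,14,64)+box(-98,108,-10,10,0,14)+box(108,120,-22,22,0,14)
def over(s,items,roi,sc,f):
    r0,r1,c0,c1=roi
    im=cv2.resize(cv2.cvtColor(s["pixels"],cv2.COLOR_RGB2BGR)[r0:r1,c0:c1],None,fx=sc,fy=sc,interpolation=cv2.INTER_CUBIC)
    for p,E,col in items:
        for a,b in E:
            q=proj(s,T(p,[a,b])); q=[(int(((c-c0+.5)*sc-.5)*8),int(((r-r0+.5)*sc-.5)*8)) for r,c in q]
            cv2.line(im,q[0],q[1],col,1,cv2.LINE_AA,3)
    cv2.imwrite('pics/'+f,im)
E
python3 - <<'E'
from ov import *
t,s=pickle.load(open('cams0.pkl','rb'))
it=[((.5903,.1474,1.7009),ST,(0,0,255)),((.5036,-.3119,1.3733),SK,(255,0,0))]
over(t,it,(150,250,210,370),5,'o1.png')
over(s,it,(120,290,220,430),3.5,'o2.png')
E
```

```text
(no output)
```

View pics/o1.png

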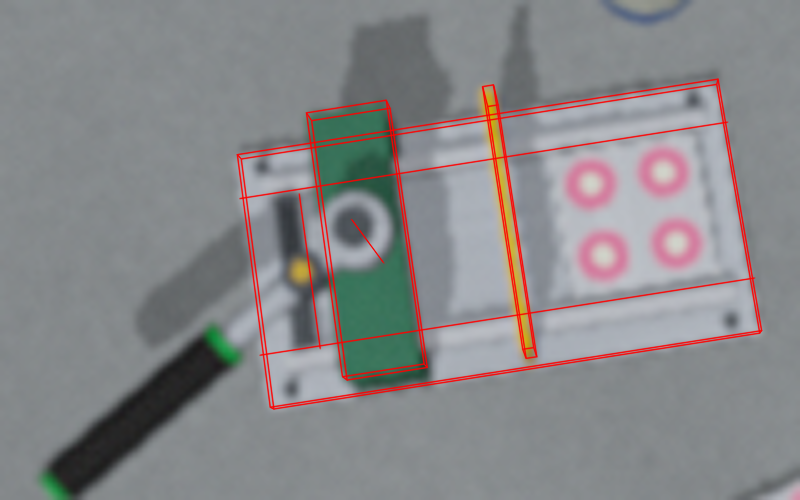

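View pics/o2.png

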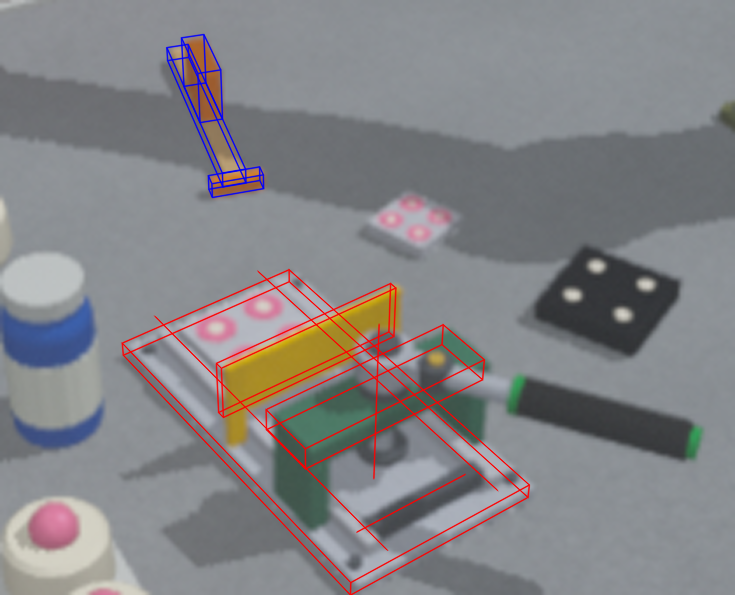

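>>> {"api": "send_rows", "payload": {"targets": [{"rz": -0.125}, {"rz": -0.125}, {"rz": -0.125}, {"rz": -0.125}, {"rz": -0.125}, {"rz": -0.125}, {"rz": -0.125}, {"rz": -0.125}], "claw": 0, "grip_force": 60}}

```text
validation failed for argument at $.ta...
```

>>> {"api": "send_rows", "payload": {"targets": [{"rz": -0.11}, {}]}}

```text
validation failed for argument at $.ta...
```

```bash
cat > go.py <<'E'
from h import *
import sys
# usage: go.py x y z yaw  -> displacement in tool axes (mm)
st=sensors.state();x=[float(v) for v in sys.argv[1:]]
M=R.from_euler('xyz',st["orientation"]).as_matrix()
d=M.T@(np.array(x[:3])-st["tcp_pos"])*1000
print("pos",np.round(st["tcp_pos"],4),"ori",np.round(st["orientation"],4),"F",np.round(st["force"],1),"gap",round(st["finger_gap"],4),"t",round(st["clock"],2))
print("d",np.round(d,1),"n",np.max(np.linalg.norm(d)/41.7), "rz",round(-(x[3]-st["orientation"][2]),4) if len(x)>3 else '')
E
python3 go.py 0.5036 -0.3119 0.15 1.373
```

```text
pos [ 0.1624 -0.6035  0.2313] ori [ 3.1416 -0.      0.2628] F [-0.8 -0.4 -0.6] gap 0.0856 t 1.45
d [ 405.2 -193.    81.3] n 10.938931016799529 rz -1.1102
```

>>> {"api": "send_rows", "payload": {"targets": [{"dx": 0, "dy": 0, "dz": 0, "rx": 0, "ry": 0, "rz": -0.125}, {"dx": 0, "dy": 0, "dz": 0, "rx": 0, "ry": 0, "rz": -0.125}, {"dx": 0, "dy": 0, "dz": 0, "rx": 0, "ry": 0, "rz": -0.125}, {"dx": 0, "dy": 0, "dz": 0, "rx": 0, "ry": 0, "rz": -0.125}, {"dx": 0, "dy": 0, "dz": 0, "rx": 0, "ry": 0, "rz": -0.125}, {"dx": 0, "dy": 0, "dz": 0, "rx": 0, "ry": 0, "rz": -0.125}, {"dx": 0, "dy": 0, "dz": 0, "rx": 0, "ry": 0, "rz": -0.125}, {"dx": 0, "dy": 0, "dz": 0, "rx": 0, "ry": 0, "rz": -0.125}], "claw": 0, "grip_force": 60}}

```text
clock: 2.12
tcp_pos: [0.1622, -0.6036, 0.2313]
orientation: [-3.142, 0.0, 1.269]
force: [0.5, -0.3, 0.4]
finger_gap: 0.0851
```

>>> {"api": "send_rows", "payload": {"targets": [{"dx": 0, "dy": 0, "dz": 0, "rx": 0, "ry": 0, "rz": -0.11}, {"dx": 0, "dy": 0, "dz": 0, "rx": 0, "ry": 0, "rz": 0}]}}

```text
clock: 2.28
tcp_pos: [0.1621, -0.6036, 0.2312]
orientation: [3.141, -0.0, 1.375]
force: [-0.1, -0.3, -0.0]
finger_gap: 0.0854
```

```bash
python3 go.py 0.5036 -0.3119 0.15 1.373
```

```text
pos [ 0.1621 -0.6036  0.2312] ori [ 3.1413e+00 -3.0000e-04  1.3751e+00] F [-0.1 -0.3 -0. ] gap 0.0854 t 2.28
d [352.5 278.2  81.4] n 10.944852134949782 rz 0.0021
```

>>> {"api": "send_rows", "payload": {"targets": [{"dx": 29.4, "dy": 23.2, "dz": 6.8, "rx": 0, "ry": 0, "rz": 0}, {"dx": 29.4, "dy": 23.2, "dz": 6.8, "rx": 0, "ry": 0, "rz": 0}, {"dx": 29.4, "dy": 23.2, "dz": 6.8, "rx": 0, "ry": 0, "rz": 0}, {"dx": 29.4, "dy": 23.2, "dz": 6.8, "rx": 0, "ry": 0, "rz": 0}, {"dx": 29.4, "dy": 23.2, "dz": 6.8, "rx": 0, "ry": 0, "rz": 0}, {"dx": 29.4, "dy": 23.2, "dz": 6.8, "rx": 0, "ry": 0, "rz": 0}, {"dx": 29.4, "dy": 23.2, "dz": 6.8, "rx": 0, "ry": 0, "rz": 0}, {"dx": 29.4, "dy": 23.2, "dz": 6.8, "rx": 0, "ry": 0, "rz": 0}]}}

```text
clock: 2.95
tcp_pos: [0.3918, -0.4084, 0.1768]
orientation: [3.141, 0.001, 1.369]
force: [0.4, -0.3, -0.9]
finger_gap: 0.0852
```

>>> {"api": "send_rows", "payload": {"targets": [{"dx": 29.4, "dy": 23.2, "dz": 6.8, "rx": 0, "ry": 0, "rz": 0}, {"dx": 29.4, "dy": 23.2, "dz": 6.8, "rx": 0, "ry": 0, "rz": 0}, {"dx": 29.4, "dy": 23.2, "dz": 6.8, "rx": 0, "ry": 0, "rz": 0}, {"dx": 29.4, "dy": 23.2, "dz": 6.8, "rx": 0, "ry": 0, "rz": 0}, {"dx": 0, "dy": 0, "dz": 0, "rx": 0, "ry": 0, "rz": 0}]}}

```text
clock: 3.37
tcp_pos: [0.5127, -0.303, 0.1494]
orientation: [3.136, -0.007, 1.382]
force: [0.8, 1.6, 0.5]
finger_gap: 0.0857
```

```bash
python3 go.py 0.5036 -0.3119 0.026 1.373
python3 - <<'E'
from ov import *
t=snap("top");s=snap("scene")
it=[((.5036,-.3119,1.3733),SK,(255,0,0))]
st=sensors.state();p=st["tcp_pos"];yaw=st["orientation"][2]
z=p[2]*1000
G=[((0,-57,z+13),(0,57,z+13)),((-11,0,z),(11,0,z)),((0,0,z),(0,0,z+100))]
it.append(((p[0],p[1],yaw),G,(0,255,0)))
over(t,it,(150,270,380,520),5,'o3.png')
over(s,it,(40,200,210,370),3.5,'o4.png')
E
```

```text
pos [ 0.5127 -0.303   0.1494] ori [ 3.1358 -0.0075  1.3819] F [0.8 1.6 0.5] gap 0.0857 t 3.37
d [-11.4  -8.  123.3] n 2.9760475914427693 rz 0.0089
```

View pics/o3.png

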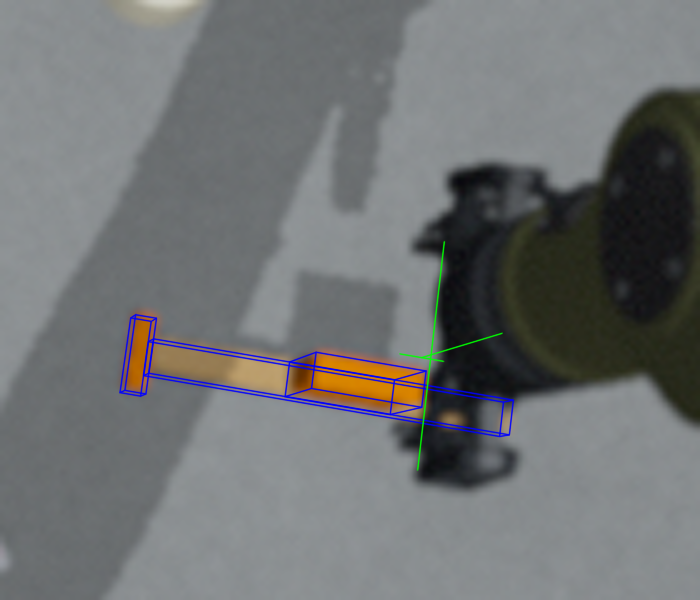

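View pics/o4.png

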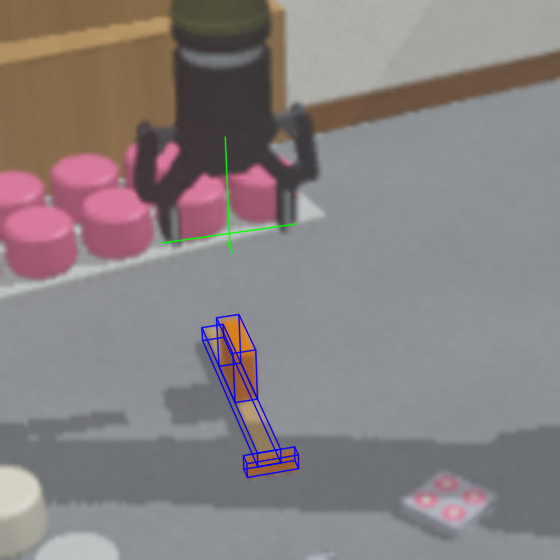

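```bash
python3 go.py 0.5036 -0.3119 0.026 1.373
```

```text
pos [ 0.5064 -0.3101  0.1495] ori [ 3.1413e+00 -9.0000e-04  1.3745e+00] F [-0.1 -1.   0.6] gap 0.0854 t 3.47
d [ -2.4  -2.4 123.5] n 2.9629880019823913 rz 0.0015
```

>>> {"api": "send_rows", "payload": {"targets": [{"dx": 0, "dy": 0, "dz": 30, "rx": 0, "ry": 0, "rz": 0}, {"dx": 0, "dy": 0, "dz": 35, "rx": 0, "ry": 0, "rz": 0}, {"dx": 0, "dy": 0, "dz": 30, "rx": 0, "ry": 0, "rz": 0}, {"dx": 0, "dy": 0, "dz": 18, "rx": 0, "ry": 0, "rz": 0}, {"dx": 0, "dy": 0, "dz": 10.5, "rx": 0, "ry": 0, "rz": 0}, {"dx": 0, "dy": 0, "dz": 0, "rx": 0, "ry": 0, "rz": 0}, {"dx": 0, "dy": 0, "dz": 0, "rx": 0, "ry": 0, "rz": 0}]}}

```text
clock: 4.05
tcp_pos: [0.5045, -0.3135, 0.0266]
orientation: [3.141, 0.001, 1.371]
force: [0.1, -0.7, -0.8]
finger_gap: 0.0856
```

```bash
python3 go.py 0.5036 -0.3119 0.026 1.373
python3 - <<'E'
from ov import *
t=snap("top");s=snap("scene","sraw1.png")
it=[]
over(t,it,(150,270,380,520),5,'o5.png')
over(s,it,(80,200,230,340),6,'o6.png')
E
```

```text
pos [ 0.5045 -0.3135  0.0266] ori [3.1414e+00 8.0000e-04 1.3707e+00] F [ 0.1 -0.7 -0.8] gap 0.0856 t 4.05
d [ 1.4 -1.2  0.6] n 0.0451868800699749 rz -0.0023
```

View pics/o6.png

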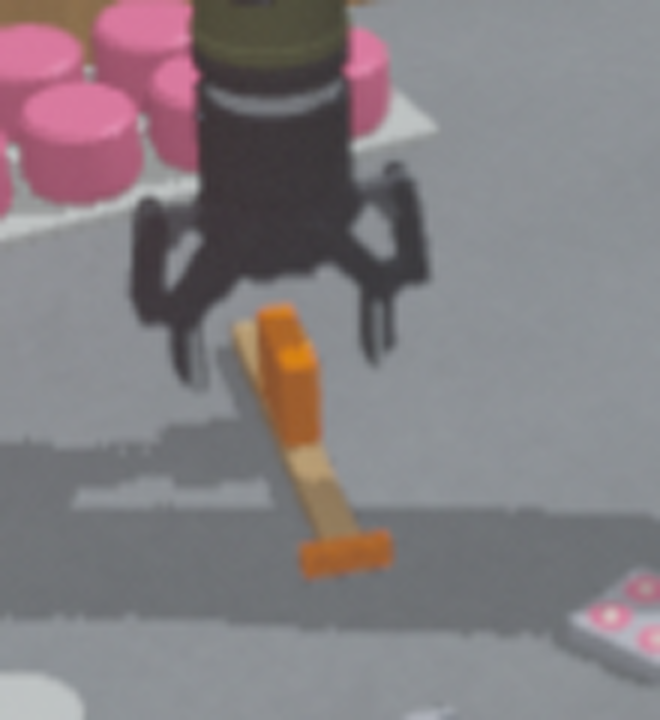

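Gripper straddles the fin (fin around (290,370), fingers at (190,370) and (380,340) in the crop). Close.

>>> {"api": "send_rows", "payload": {"targets": [{"dx": 0, "dy": 0, "dz": 0, "rx": 0, "ry": 0, "rz": 0}, {"dx": 0, "dy": 0, "dz": 0, "rx": 0, "ry": 0, "rz": 0}, {"dx": 0, "dy": 0, "dz": 0, "rx": 0, "ry": 0, "rz": 0}, {"dx": 0, "dy": 0, "dz": 0, "rx": 0, "ry": 0, "rz": 0}, {"dx": 0, "dy": 0, "dz": 0, "rx": 0, "ry": 0, "rz": 0}, {"dx": 0, "dy": 0, "dz": 0, "rx": 0, "ry": 0, "rz": 0}, {"dx": 0, "dy": 0, "dz": 0, "rx": 0, "ry": 0, "rz": 0}, {"dx": 0, "dy": 0, "dz": 0, "rx": 0, "ry": 0, "rz": 0}], "claw": 1, "grip_force": 80}}

```text
clock: 4.82
tcp_pos: [0.5047, -0.3124, 0.0264]
orientation: [-3.142, 0.0, 1.373]
force: [-1.5, 1.5, 3.3]
finger_gap: 0.0189
```

```bash
python3 go.py 0.5036 -0.3119 0.086 1.702
```

```text
pos [ 0.5047 -0.3124  0.0264] ori [-3.1415e+00  3.0000e-04  1.3730e+00] F [-1.5  1.5  3.3] gap 0.0189 t 4.82
d [  0.3  -1.2 -59.6] n 1.4299247154394445 rz -0.329
```

>>> {"api": "send_rows", "payload": {"targets": [{"dx": 0, "dy": 0, "dz": -20, "rx": 0, "ry": 0, "rz": 0}, {"dx": 0, "dy": 0, "dz": -20, "rx": 0, "ry": 0, "rz": -0.11}, {"dx": 0, "dy": 0, "dz": -20, "rx": 0, "ry": 0, "rz": -0.11}, {"dx": 0, "dy": 0, "dz": 0, "rx": 0, "ry": 0, "rz": -0.109}, {"dx": 0, "dy": 0, "dz": 0, "rx": 0, "ry": 0, "rz": 0}, {"dx": 0, "dy": 0, "dz": 0, "rx": 0, "ry": 0, "rz": 0}]}}

```text
clock: 5.32
tcp_pos: [0.5042, -0.3124, 0.0857]
orientation: [-3.141, -0.001, 1.698]
force: [0.4, 0.3, -0.9]
finger_gap: 0.0194
```

```bash
python3 - <<'E'
from ov import *
t,s=pickle.load(open('cams0.pkl','rb'))
np.set_printoptions(precision=4,suppress=True)
p=np.array([.589,.150,1.702])
u=np.array([np.cos(p[2]),np.sin(p[2])]);v=np.array([-u[1],u[0]])
for q in tr([(553,158),(695,137),(718,275),(575,297)],(150,210),(5,5)):
    w=atz(t,q,.030)[:2]-p[:2];print("mould corner st",w@u,w@v)
ms=[atz(t,(258-66,335),.021)]
for xs in (-225,-235,-42):
    g=p[:2]+u*(xs/1000-.120);print(xs,g)
t=snap("top");s=snap("scene")
st=sensors.state();q=st["tcp_pos"];print(q,st["orientation"])
h=(q[2]-.0264)*1000
E2=[((a[0],a[1],a[2]+h),(b[0],b[1],b[2]+h)) for a,b in SK]
it=[((q[0],q[1],st["orientation"][2]),E2,(255,0,0)),(p,ST,(0,0,255))]
over(t,it,(150,270,330,490),5,'o7.png')
over(s,it,(60,260,220,380),4,'o8.png')
E
python3 go.py 0.6192 -0.2112 0.088 1.702
```

```text
mould corner st -0.11028431683183772 -0.04021018919825191
mould corner st -0.19244610179071447 -0.03942826228687397
mould corner st -0.19206947475862995 0.041436210868985066
mould corner st -0.11024627277139715 0.041146597188984196
-225 [ 0.6341 -0.192 ]
-235 [ 0.6354 -0.2019]
-42 [ 0.6102 -0.0106]
[ 0.504  -0.3122  0.0853] [-3.14   -0.0009  1.6993]
pos [ 0.504  -0.3122  0.0853] ori [-3.1400e+00 -9.0000e-04  1.6993e+00] F [ 0.  -0.2 -1.4] gap 0.0192 t 5.42
d [ 85.4 127.2  -2.8] n 3.674659165339499 rz -0.0027
```

View pics/o7.png

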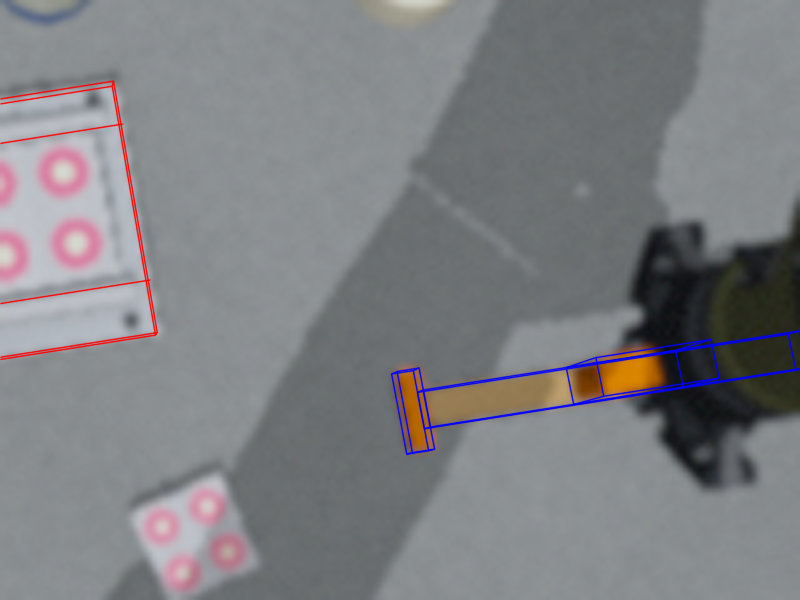

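View pics/o8.png

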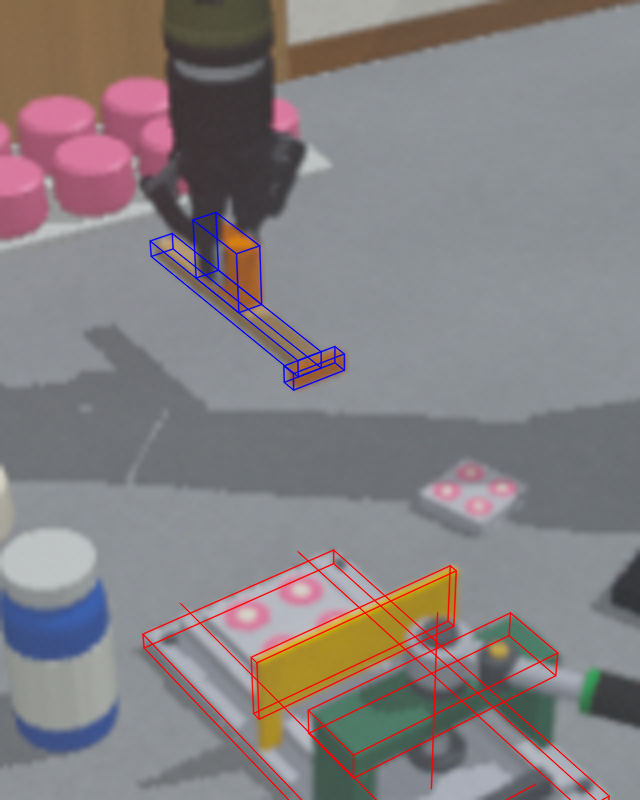

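```bash
python3 go.py 0.6341 -0.192 0.0404 1.702
```

```text
pos [ 0.504  -0.3122  0.0853] ori [-3.1400e+00 -9.0000e-04  1.6993e+00] F [ 0.  -0.2 -1.4] gap 0.0192 t 5.42
d [102.5 144.5  44.8] n 4.382097373802552 rz -0.0027
```

>>> {"api": "send_rows", "payload": {"targets": [{"dx": 15, "dy": 21, "dz": 0, "rx": 0, "ry": 0, "rz": 0}, {"dx": 21, "dy": 29, "dz": 0, "rx": 0, "ry": 0, "rz": 0}, {"dx": 23, "dy": 33, "dz": 0, "rx": 0, "ry": 0, "rz": 0}, {"dx": 21.5, "dy": 31, "dz": 0, "rx": 0, "ry": 0, "rz": 0}, {"dx": 15, "dy": 21, "dz": 0, "rx": 0, "ry": 0, "rz": 0}, {"dx": 7, "dy": 9.5, "dz": 15, "rx": 0, "ry": 0, "rz": 0}, {"dx": 0, "dy": 0, "dz": 20, "rx": 0, "ry": 0, "rz": 0}, {"dx": 0, "dy": 0, "dz": 8, "rx": 0, "ry": 0, "rz": 0}]}}

```text
clock: 6.08
tcp_pos: [0.6333, -0.1898, 0.0401]
orientation: [-3.137, -0.002, 1.703]
force: [-0.8, -1.2, -1.5]
finger_gap: 0.019
```

>>> {"api": "send_rows", "payload": {"targets": [{"dx": 0, "dy": 0, "dz": 0, "rx": 0, "ry": 0, "rz": 0}, {"dx": 0, "dy": 0, "dz": 0, "rx": 0, "ry": 0, "rz": 0}]}}

```text
clock: 6.25
tcp_pos: [0.6334, -0.1928, 0.0424]
orientation: [-3.139, 0.0, 1.7]
force: [0.4, -1.3, -1.0]
finger_gap: 0.0191
```

```bash
python3 - <<'E'
from ov import *
np.set_printoptions(precision=4,suppress=True)
p=np.array([.589,.150,1.702])
t=snap("top");s=snap("scene")
st=sensors.state();q=st["tcp_pos"];print(q,st["orientation"],st["force"])
h=(q[2]-.0264)*1000
E2=[((a[0],a[1],a[2]+h),(b[0],b[1],b[2]+h)) for a,b in SK]
it=[((q[0],q[1],st["orientation"][2]),E2,(255,0,0)),(p,ST,(0,0,255))]
over(t,it,(140,260,290,450),5,'o9.png')
over(s,it,(110,270,220,380),4.5,'o10.png')
E
python3 go.py 0.6102 -0.0106 0.0404 1.702
```

```text
[ 0.6348 -0.1929  0.0439] [3.1408 0.0008 1.7002] [ 0.5069  0.5131 -2.0025]
pos [ 0.6348 -0.1929  0.0439] ori [3.1408e+00 8.0000e-04 1.7002e+00] F [ 0.5  0.5 -2. ] gap 0.0193 t 6.35
d [183.9  -0.8   3.4] n 4.411760763896438 rz -0.0018
```

View pics/o9.png

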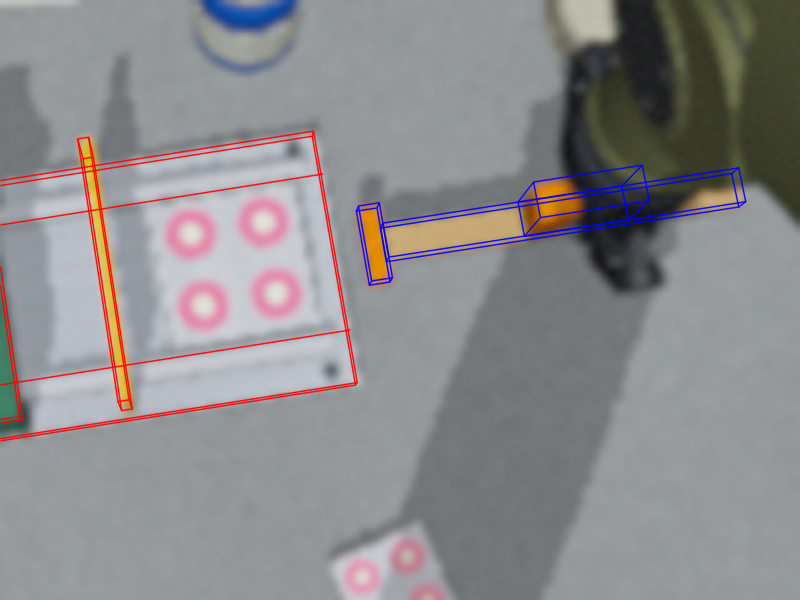

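View pics/o10.png

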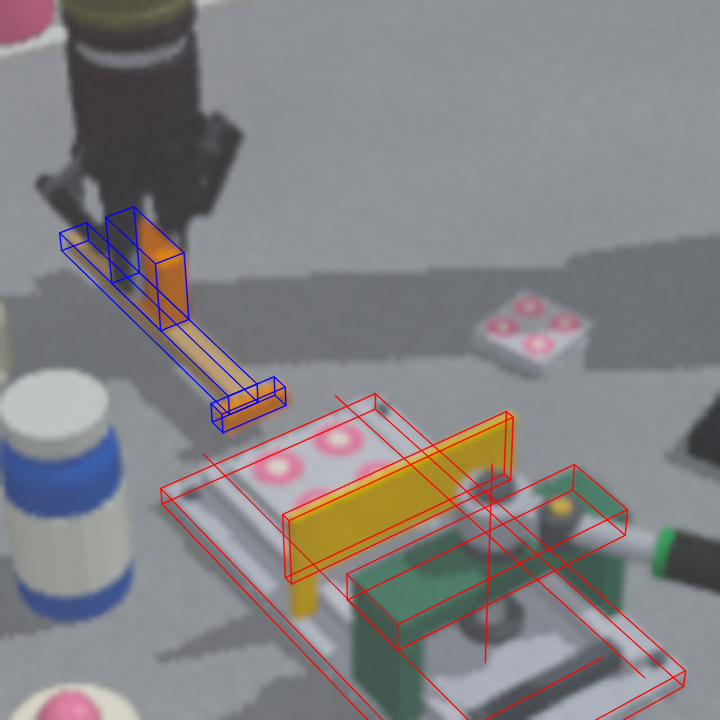

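>>> {"api": "send_rows", "payload": {"targets": [{"dx": 10, "dy": -0.5, "dz": 2, "rx": 0, "ry": 0, "rz": 0}, {"dx": 14, "dy": 0, "dz": 0, "rx": 0, "ry": 0, "rz": 0}, {"dx": 8, "dy": 0, "dz": 0, "rx": 0, "ry": 0, "rz": 0}, {"dx": 8, "dy": 0, "dz": 0, "rx": 0, "ry": 0, "rz": 0}, {"dx": 10, "dy": 0, "dz": 0, "rx": 0, "ry": 0, "rz": 0}, {"dx": 10, "dy": 0, "dz": 0, "rx": 0, "ry": 0, "rz": 0}, {"dx": 10, "dy": 0, "dz": 0, "rx": 0, "ry": 0, "rz": 0}, {"dx": 10, "dy": 0, "dz": 0, "rx": 0, "ry": 0, "rz": 0}]}}

```text
clock: 7.02
tcp_pos: [0.6241, -0.113, 0.0418]
orientation: [3.141, 0.002, 1.701]
force: [1.3, -4.8, 2.3]
finger_gap: 0.019
```

```bash
cat > look.py <<'E'
from ov import *
import sys
np.set_printoptions(precision=4,suppress=True)
p=np.array([.589,.150,1.702])
t=snap("top");s=snap("scene")
st=sensors.state();q=st["tcp_pos"];print(q,st["orientation"],st["force"])
h=(q[2]-.0264)*1000
E2=[((a[0],a[1],a[2]+h),(b[0],b[1],b[2]+h)) for a,b in SK]
it=[((q[0],q[1],st["orientation"][2]),E2,(255,0,0)),(p,ST,(0,0,255))]
if len(sys.argv)>2: it=[]
n=sys.argv[1]
over(t,it,(140,260,220,380),5,n+'t.png')
over(s,it,(130,300,220,390),4.5,n+'s.png')
E
python3 look.py a n
python3 go.py 0.6102 -0.0106 0.0404 1.702
```

```text
[ 0.6238 -0.1089  0.0415] [ 3.1409 -0.0026  1.7052] [ 0.5256  0.6239 -1.5582]
pos [ 0.6238 -0.1089  0.0415] ori [ 3.1409e+00 -2.6000e-03  1.7052e+00] F [ 0.5  0.6 -1.6] gap 0.0191 t 7.12
d [99.2 -0.3  1.3] n 2.3786819164477424 rz 0.0032
```

View pics/at.png

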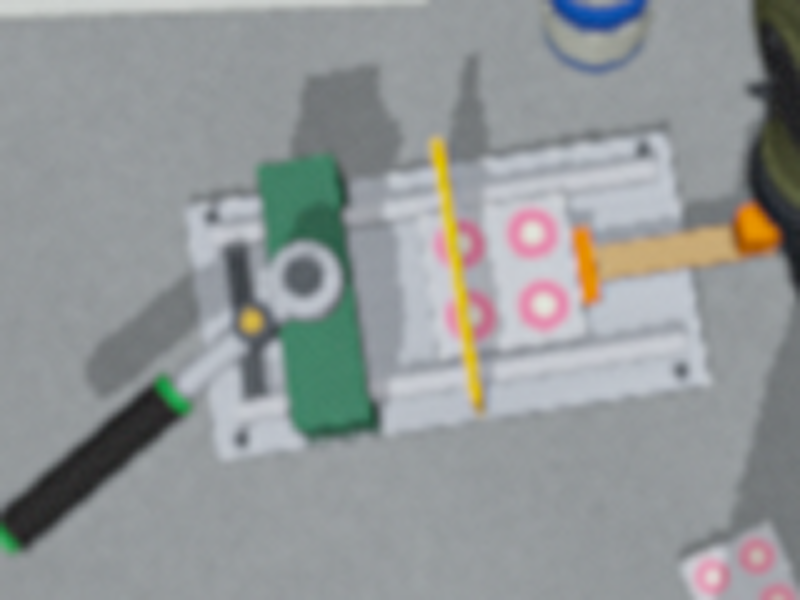

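View pics/as.png

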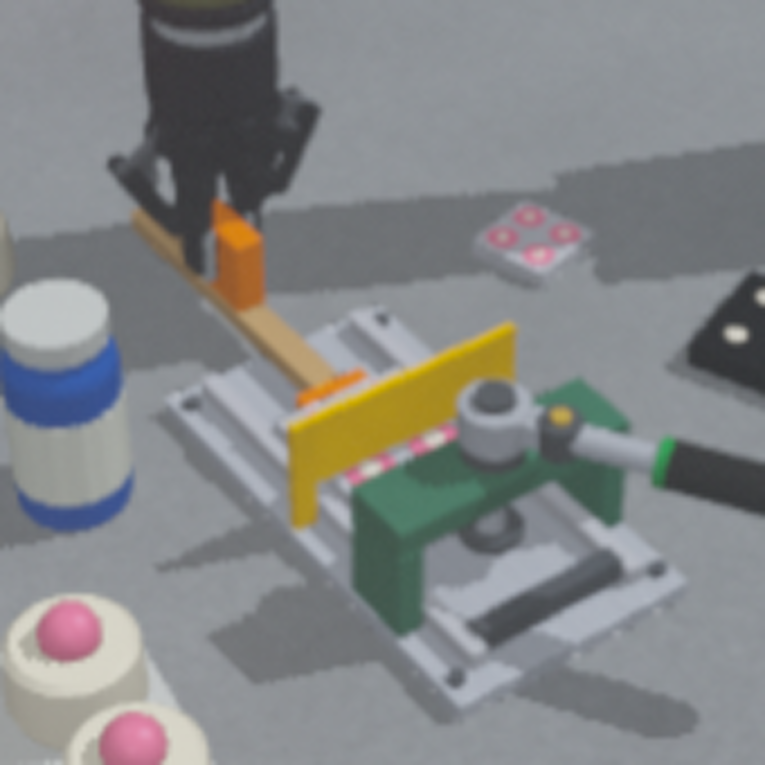

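>>> {"api": "send_rows", "payload": {"targets": [{"dx": 8, "dy": 0, "dz": 0, "rx": 0, "ry": 0, "rz": 0}, {"dx": 12, "dy": 0, "dz": 0, "rx": 0, "ry": 0, "rz": 0}, {"dx": 12, "dy": 0, "dz": 0, "rx": 0, "ry": 0, "rz": 0}, {"dx": 12, "dy": 0, "dz": 0, "rx": 0, "ry": 0, "rz": 0}, {"dx": 12, "dy": 0, "dz": 0, "rx": 0, "ry": 0, "rz": 0}, {"dx": 12, "dy": 0, "dz": 0, "rx": 0, "ry": 0, "rz": 0}, {"dx": 10, "dy": 0, "dz": 0, "rx": 0, "ry": 0, "rz": 0}, {"dx": 6, "dy": 0, "dz": 0, "rx": 0, "ry": 0, "rz": 0}]}}

```text
clock: 7.78
tcp_pos: [0.612, -0.0263, 0.041]
orientation: [-3.141, -0.002, 1.704]
force: [0.1, -1.9, -1.1]
finger_gap: 0.0192
```

>>> {"api": "send_rows", "payload": {"targets": [{"dx": 3, "dy": 0, "dz": 0, "rx": 0, "ry": 0, "rz": 0}, {"dx": 2, "dy": 0, "dz": 0, "rx": 0, "ry": 0, "rz": 0}]}}

```text
clock: 7.95
tcp_pos: [0.6117, -0.024, 0.041]
orientation: [-3.141, 0.0, 1.703]
force: [0.7, -4.0, -0.2]
finger_gap: 0.0189
```

```bash
python3 go.py 0.6102 -0.0106 0.0404 1.702
```

```text
pos [ 0.6117 -0.024   0.041 ] ori [-3.1408e+00  4.0000e-04  1.7028e+00] F [ 0.7 -4.  -0.2] gap 0.0189 t 7.95
d [13.5  0.3  0.6] n 0.32365687606430477 rz 0.0008
```

>>> {"api": "send_rows", "payload": {"targets": [{"dx": 3, "dy": 0, "dz": 0, "rx": 0, "ry": 0, "rz": 0}, {"dx": 3, "dy": 0, "dz": 0, "rx": 0, "ry": 0, "rz": 0}, {"dx": 2, "dy": 0, "dz": 0, "rx": 0, "ry": 0, "rz": 0}]}}

```text
clock: 8.2
tcp_pos: [0.611, -0.0168, 0.0412]
orientation: [3.141, 0.0, 1.701]
force: [-0.2, -2.3, -1.3]
finger_gap: 0.0196
```

>>> {"api": "send_rows", "payload": {"targets": [{"dx": 2, "dy": 0, "dz": 0, "rx": 0, "ry": 0, "rz": 0}, {"dx": 1, "dy": 0, "dz": 0, "rx": 0, "ry": 0, "rz": 0}]}}

```text
clock: 8.37
tcp_pos: [0.6106, -0.0129, 0.0411]
orientation: [3.141, -0.001, 1.702]
force: [0.5, -2.5, -1.8]
finger_gap: 0.0195
```

```bash
python3 look.py b; python3 go.py 0.6102 -0.0106 0.0404 1.702
```

```text
[ 0.6106 -0.0127  0.0411] [ 3.1414 -0.0009  1.7022] [ 0.1017 -0.8749 -2.0449]
pos [ 0.6106 -0.0127  0.0411] ori [ 3.1414e+00 -9.0000e-04  1.7022e+00] F [ 0.1 -0.9 -2. ] gap 0.019 t 8.47
d [ 2.2 -0.1  0.7] n 0.05460654381805811 rz 0.0002
```

View pics/bt.png

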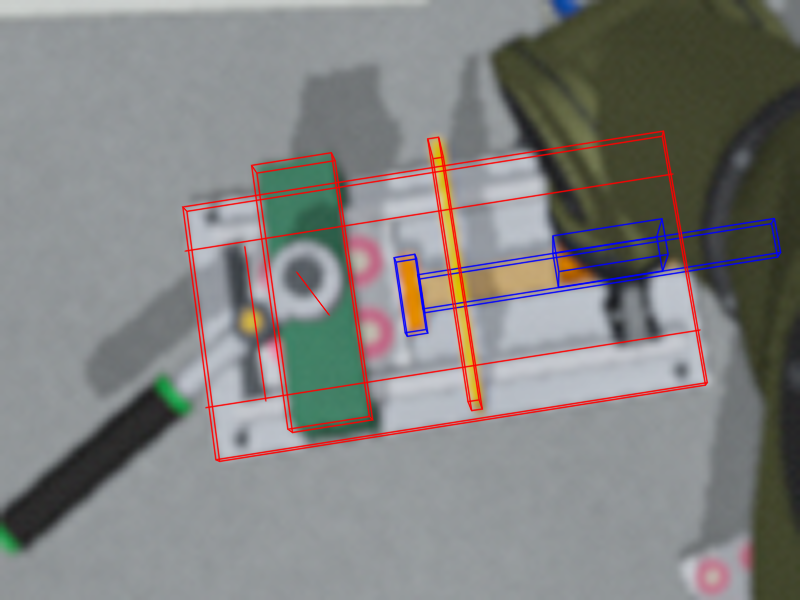

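View pics/bs.png

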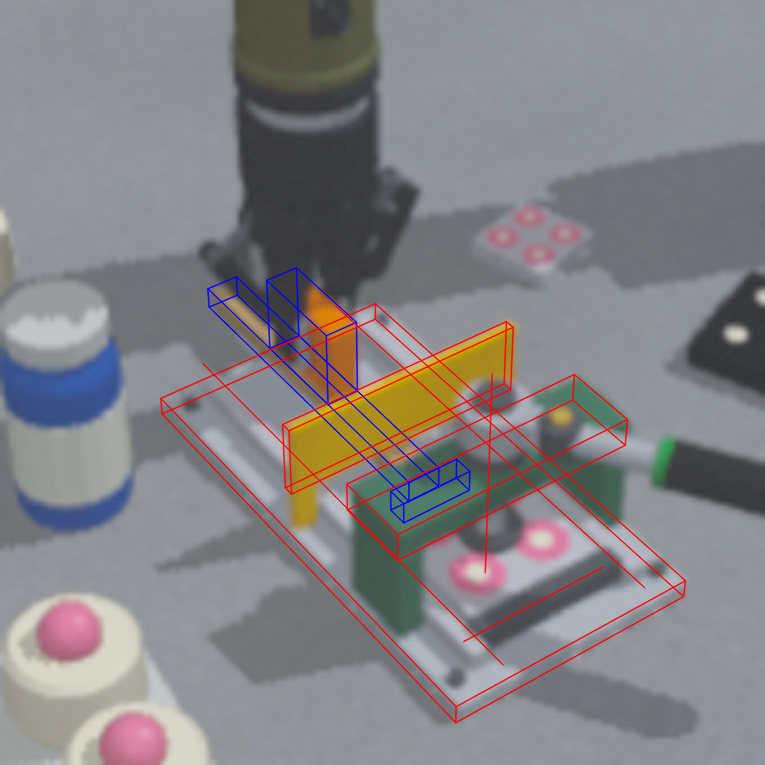

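>>> {"api": "send_rows", "payload": {"targets": [{"dx": 2, "dy": 0, "dz": 0, "rx": 0, "ry": 0, "rz": 0}, {"dx": 1.5, "dy": 0, "dz": 0, "rx": 0, "ry": 0, "rz": 0}]}}

```text
clock: 8.63
tcp_pos: [0.6104, -0.0117, 0.0414]
orientation: [-3.142, 0.002, 1.701]
force: [0.4, -6.5, 0.5]
finger_gap: 0.0191
```

>>> {"api": "send_rows", "payload": {"targets": [{"dx": 1.5, "dy": 0, "dz": 0, "rx": 0, "ry": 0, "rz": 0}, {"dx": 1, "dy": 0, "dz": 0, "rx": 0, "ry": 0, "rz": 0}]}}

```text
clock: 8.8
tcp_pos: [0.6103, -0.0117, 0.0416]
orientation: [-3.141, 0.006, 1.7]
force: [1.1, -10.5, 2.7]
finger_gap: 0.0191
```

>>> {"api": "send_rows", "payload": {"targets": [{"dx": 1, "dy": 0, "dz": 0, "rx": 0, "ry": 0, "rz": 0}, {"dx": 1, "dy": 0, "dz": 0, "rx": 0, "ry": 0, "rz": 0}]}}

```text
clock: 8.97
tcp_pos: [0.6102, -0.0117, 0.0418]
orientation: [-3.141, 0.008, 1.698]
force: [0.7, -13.2, 4.1]
finger_gap: 0.0193
```

>>> {"api": "send_rows", "payload": {"targets": [{"dx": 2, "dy": 0, "dz": 0, "rx": 0, "ry": 0, "rz": 0}, {"dx": 2, "dy": 0, "dz": 0, "rx": 0, "ry": 0, "rz": 0}, {"dx": 0, "dy": 0, "dz": 0, "rx": 0, "ry": 0, "rz": 0}]}}

```text
clock: 9.22
tcp_pos: [0.6102, -0.0116, 0.0423]
orientation: [-3.141, 0.013, 1.696]
force: [0.5, -17.7, 6.7]
finger_gap: 0.0195
```

```bash
python3 look.py c n; python3 go.py 0.6102 -0.0106 0.0404 1.702
```

```text
[ 0.6101 -0.0116  0.0423] [-3.141   0.0131  1.6961] [  1.0265 -18.3925   7.9335]
pos [ 0.6101 -0.0116  0.0423] ori [-3.141   0.0131  1.6961] F [  1.  -18.4   7.9] gap 0.0192 t 9.32
d [1.  0.2 1.8] n 0.05108072444201631 rz -0.0059
```

View pics/cs.png

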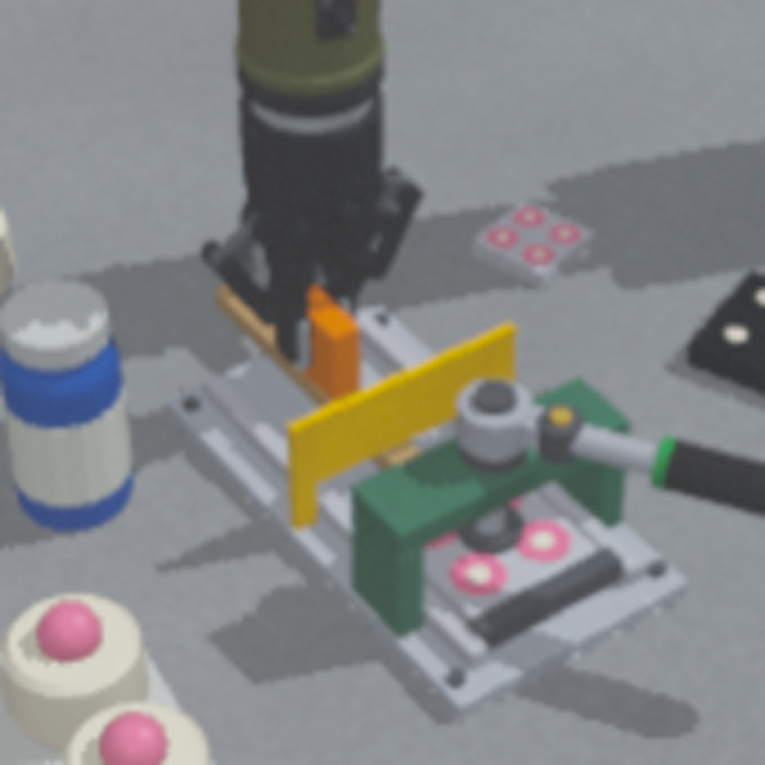

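View pics/ct.png

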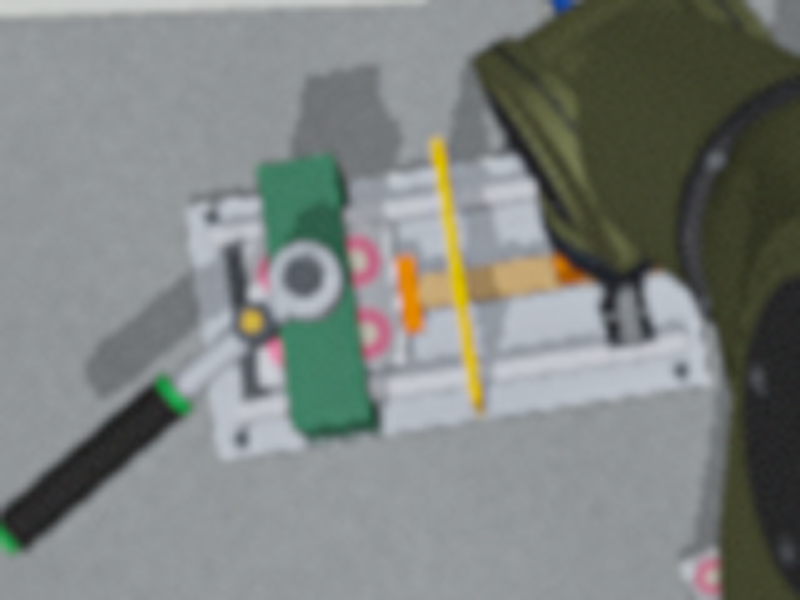

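>>> {"api": "send_rows", "payload": {"targets": [{"dx": -10, "dy": 0, "dz": 0, "rx": 0, "ry": 0, "rz": 0}, {"dx": -10, "dy": 0, "dz": 0, "rx": 0, "ry": 0, "rz": 0}, {"dx": -25, "dy": 0, "dz": 0, "rx": 0, "ry": 0, "rz": 0}, {"dx": -30, "dy": 0, "dz": 0, "rx": 0, "ry": 0, "rz": 0}, {"dx": -30, "dy": 0, "dz": 0, "rx": 0, "ry": 0, "rz": 0}, {"dx": -30, "dy": 0, "dz": 0, "rx": 0, "ry": 0, "rz": 0}, {"dx": -30, "dy": 0, "dz": 0, "rx": 0, "ry": 0, "rz": 0}, {"dx": -30, "dy": 0, "dz": 0, "rx": 0, "ry": 0, "rz": 0}]}}

```text
clock: 9.98
tcp_pos: [0.6347, -0.1949, 0.041]
orientation: [3.141, -0.003, 1.703]
force: [0.8, 0.4, -0.8]
finger_gap: 0.0188
```

>>> {"api": "send_rows", "payload": {"targets": [{"dx": -25, "dy": 0, "dz": 0, "rx": 0, "ry": 0, "rz": 0}, {"dx": -10, "dy": 0, "dz": 0, "rx": 0, "ry": 0, "rz": 0}, {"dx": 0, "dy": -15, "dz": -5, "rx": 0, "ry": 0, "rz": 0}, {"dx": 0, "dy": -20, "dz": 0, "rx": 0, "ry": 0, "rz": 0}, {"dx": 0, "dy": -15, "dz": 0, "rx": 0, "ry": 0, "rz": 0}, {"dx": 0, "dy": 0, "dz": 0, "rx": 0, "ry": 0, "rz": 0}, {"dx": 0, "dy": 0, "dz": 0, "rx": 0, "ry": 0, "rz": 0}]}}

```text
clock: 10.57
tcp_pos: [0.5894, -0.2347, 0.0462]
orientation: [3.141, -0.002, 1.703]
force: [0.1, 0.2, -1.3]
finger_gap: 0.0192
```

```bash
python3 go.py 0.59 -0.22 0.0264 1.702
python3 - <<'E'
from ov import *
p=np.array([.589,.150,1.702])
t=snap("top");s=snap("scene")
st=sensors.state();q=st["tcp_pos"];print(q,st["orientation"],st["force"])
h=(q[2]-.0264)*1000
E2=[((a[0],a[1],a[2]+h),(b[0],b[1],b[2]+h)) for a,b in SK]
it=[((q[0],q[1],st["orientation"][2]),E2,(255,0,0)),(p,ST,(0,0,255))]
over(t,it,(140,260,220,450),3.4,'o11.png')
over(s,it,(90,270,220,380),4.,'o12.png')
E
```

```text
pos [ 0.5894 -0.2347  0.0462] ori [ 3.1415e+00 -1.9000e-03  1.7029e+00] F [ 0.1  0.2 -1.3] gap 0.0192 t 10.57
d [14.5  2.6 19.8] n 0.5912654596106806 rz 0.0009
[ 0.59116901 -0.23448447  0.04640618] [ 3.13911785e+00 -1.35115901e-03  1.70334359e+00] [-0.07149604  0.39679749 -1.19870541]
```

View pics/o11.png

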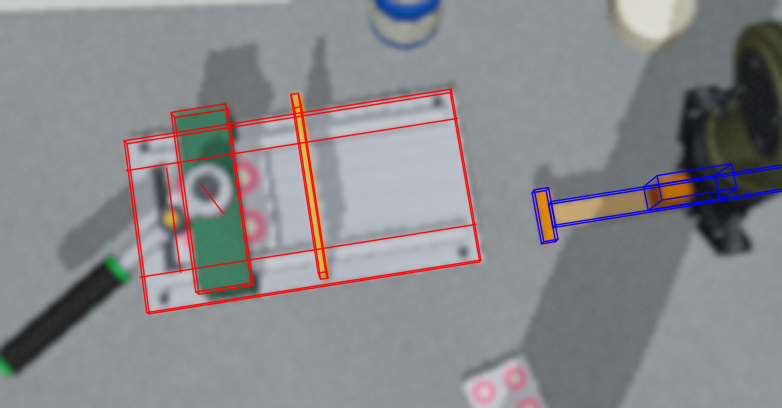

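View pics/o12.png

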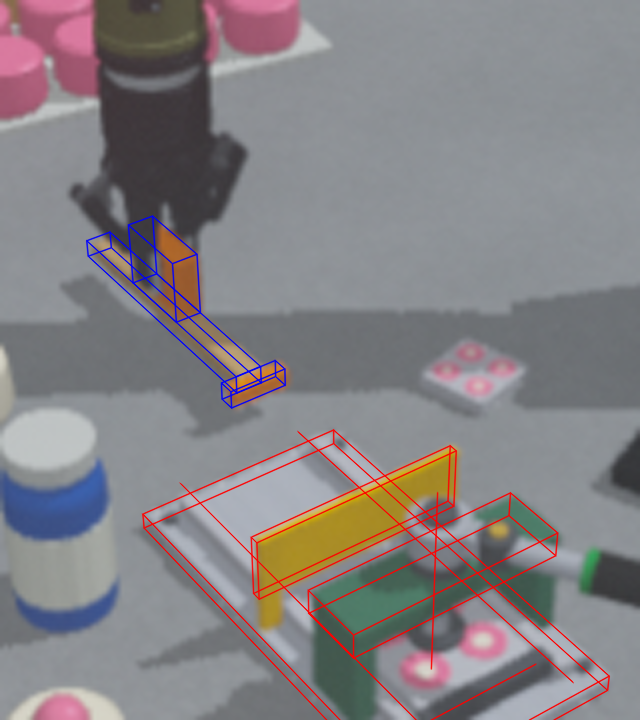

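>>> {"api": "send_rows", "payload": {"targets": [{"dx": 0, "dy": 0, "dz": 8, "rx": 0, "ry": 0, "rz": 0}, {"dx": 0, "dy": 0, "dz": 6, "rx": 0, "ry": 0, "rz": 0}, {"dx": 0, "dy": 0, "dz": 4, "rx": 0, "ry": 0, "rz": 0}, {"dx": 0, "dy": 0, "dz": 2, "rx": 0, "ry": 0, "rz": 0}, {"dx": 0, "dy": 0, "dz": 0.5, "rx": 0, "ry": 0, "rz": 0}, {"dx": 0, "dy": 0, "dz": 0, "rx": 0, "ry": 0, "rz": 0}]}}

```text
clock: 11.17
tcp_pos: [0.5895, -0.2356, 0.0264]
orientation: [-3.141, 0.0, 1.702]
force: [-2.3, 1.0, 7.2]
finger_gap: 0.019
```

```bash
python3 go.py 0.59 -0.22 0.0264 1.702
```

```text
pos [ 0.5895 -0.2356  0.0264] ori [-3.1411  0.      1.7023] F [-2.3  1.   7.2] gap 0.019 t 11.17
d [15.4  2.5  0. ] n 0.37478029340570934 rz 0.0003
```

>>> {"api": "send_rows", "payload": {"targets": [{"dx": 0, "dy": 0, "dz": 0, "rx": 0, "ry": 0, "rz": 0}, {"dx": 0, "dy": 0, "dz": 0, "rx": 0, "ry": 0, "rz": 0}, {"dx": 0, "dy": 0, "dz": 0, "rx": 0, "ry": 0, "rz": 0}, {"dx": 0, "dy": 0, "dz": 0, "rx": 0, "ry": 0, "rz": 0}, {"dx": 0, "dy": 0, "dz": 0, "rx": 0, "ry": 0, "rz": 0}, {"dx": 0, "dy": 0, "dz": 0, "rx": 0, "ry": 0, "rz": 0}], "claw": 0}}

```text
clock: 11.67
tcp_pos: [0.5895, -0.2362, 0.0255]
orientation: [-3.141, -0.0, 1.702]
force: [-0.5, 0.7, -0.1]
finger_gap: 0.0853
```

>>> {"api": "send_rows", "payload": {"targets": [{"dx": 0, "dy": 0, "dz": -20, "rx": 0, "ry": 0, "rz": 0}, {"dx": 0, "dy": 0, "dz": -30, "rx": 0, "ry": 0, "rz": 0}, {"dx": 0, "dy": 0, "dz": -40, "rx": 0, "ry": 0, "rz": 0}, {"dx": 0, "dy": 0, "dz": -40, "rx": 0, "ry": 0, "rz": 0}, {"dx": 0, "dy": 0, "dz": -40, "rx": 0, "ry": 0, "rz": 0}, {"dx": 0, "dy": 0, "dz": -30, "rx": 0, "ry": 0, "rz": 0}, {"dx": 0, "dy": 0, "dz": 0, "rx": 0, "ry": 0, "rz": 0}]}}

```text
clock: 12.25
tcp_pos: [0.5938, -0.2366, 0.2331]
orientation: [3.129, 0.005, 1.701]
force: [0.7, -0.1, 0.5]
finger_gap: 0.0855
```

Run:
```python
from ov import *
np.set_printoptions(precision=4,suppress=True)
p=np.array([.589,.150,1.702])
t=snap("top","traw3.png");s=snap("scene","sraw3.png")
pickle.dump([t,s],open('cams3.pkl','wb'))
st=sensors.state();q=st["tcp_pos"];print(q,st["orientation"],st["q"],st["clock"])
it=[((.5895,-.2356,1.702),SK,(255,0,0)),(p,ST,(0,0,255))]
over(s,it,(90,300,200,430),3.4,'o13.png')
over(t,it,(150,270,200,360),5,'o14.png')
for im in(t,s):
  for n in("wrench_grip","screw_axis"):
    print(n,[(np.round(d["at"],1),atz(im,d["at"],.112),round(d["p"],2)) for d in cams.tip_of(im,n)])
```

```text
[ 0.5902 -0.2364  0.2272] [3.139  0.0015 1.7016] [ 0.5908  0.7461 -0.5312  1.5278  0.4271  0.9819  0.0678] 12.35
wrench_grip [(array([231.2, 239.4]), array([0.4985, 0.2574, 0.112 ]), 0.94), (array([197.5, 421.9]), array([ 0.5745, -0.2197,  0.112 ]), 0.27), (array([199.6, 283.4]), array([0.5788, 0.1419, 0.112 ]), 0.18)]
screw_axis [(array([193.9, 277.7]), array([0.5944, 0.1568, 0.112 ]), 0.76)]
wrench_grip [(array([234.8, 390.9]), array([0.4885, 0.2514, 0.112 ]), 0.7), (array([159.2, 261.6]), array([ 0.6221, -0.1497,  0.112 ]), 0.25)]
screw_axis [(array([219.3, 328.5]), array([0.5846, 0.1419, 0.112 ]), 0.79)]
```

View pics/o13.png

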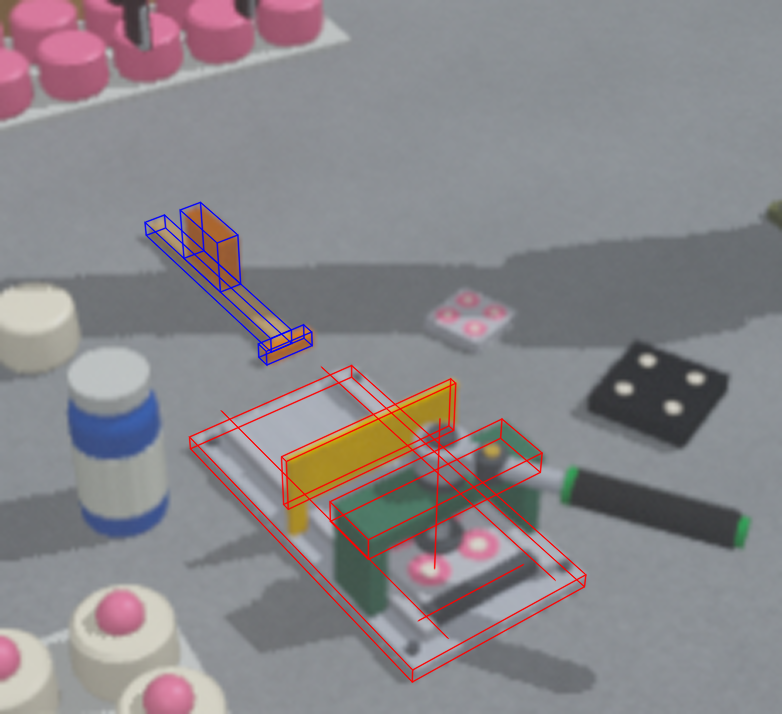

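View pics/o14.png

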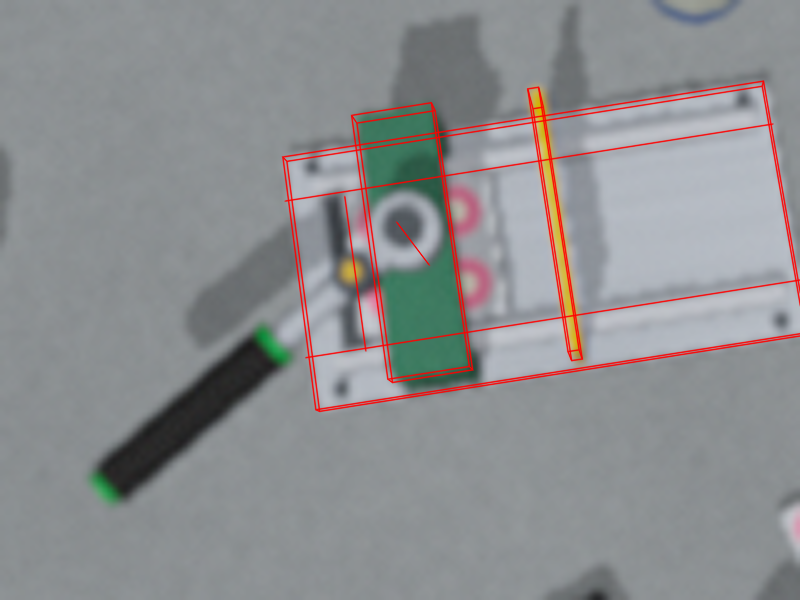

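```bash
python3 - <<'E'
from fit import *
import pickle
np.set_printoptions(precision=4,suppress=True)
t,s=pickle.load(open('cams3.pkl','rb'))
wt=tr([(272,345),(105,487)],(150,200),(5,5)); ws=tr([(570,486),(743,531)],(90,200),(3.4,3.4))
for im,w in((t,wt),(s,ws)):
    a,b=[atz(im,x,.112)[:2] for x in w];d=b-a
    print(a,b,np.linalg.norm(d),np.arctan2(d[1],d[0]), "axis est",a-d/np.linalg.norm(d)*.087,"grip",a+d/np.linalg.norm(d)*.053)
E
python3 go.py 0.45 0.23 0.227 1.702
```

```text
[0.5306 0.2193] [0.4587 0.3063] 0.11287003299583265 2.261358359571118 axis est [0.586  0.1522] grip [0.4968 0.2601]
[0.5307 0.2208] [0.4563 0.3079] 0.11454259855686388 2.277701383567786 axis est [0.5872 0.1547] grip [0.4963 0.2611]
pos [ 0.5884 -0.2361  0.2239] ori [-3.1384e+00 -1.1000e-03  1.7020e+00] F [ 0.1  0.3 -0.1] gap 0.0858 t 12.55
d [480.2 -76.2  -2.3] n 11.659392079292415 rz -0.0
```

>>> {"api": "send_rows", "payload": {"targets": [{"dx": 0, "dy": 0, "dz": 0, "rx": 0, "ry": 0, "rz": -0.12}, {"dx": 0, "dy": 0, "dz": 0, "rx": 0, "ry": 0, "rz": -0.12}, {"dx": 0, "dy": 0, "dz": 0, "rx": 0, "ry": 0, "rz": -0.12}, {"dx": 0, "dy": 0, "dz": 0, "rx": 0, "ry": 0, "rz": -0.12}, {"dx": 0, "dy": 0, "dz": 0, "rx": 0, "ry": 0, "rz": -0.12}, {"dx": 0, "dy": 0, "dz": 0, "rx": 0, "ry": 0, "rz": -0.12}, {"dx": 0, "dy": 0, "dz": 0, "rx": 0, "ry": 0, "rz": -0.12}, {"dx": 0, "dy": 0, "dz": 0, "rx": 0, "ry": 0, "rz": -0.12}], "claw": 1}}

```text
clock: 13.22
tcp_pos: [0.5888, -0.2361, 0.2242]
orientation: [-3.141, -0.003, 2.668]
force: [0.1, 0.2, 0.2]
finger_gap: 0.0001
```

>>> {"api": "send_rows", "payload": {"targets": [{"dx": 0, "dy": 0, "dz": 0, "rx": 0, "ry": 0, "rz": -0.12}, {"dx": 0, "dy": 0, "dz": 0, "rx": 0, "ry": 0, "rz": -0.12}, {"dx": 0, "dy": 0, "dz": 0, "rx": 0, "ry": 0, "rz": -0.12}, {"dx": 0, "dy": 0, "dz": 0, "rx": 0, "ry": 0, "rz": -0.12}, {"dx": 0, "dy": 0, "dz": 0, "rx": 0, "ry": 0, "rz": -0.12}, {"dx": 0, "dy": 0, "dz": 0, "rx": 0, "ry": 0, "rz": -0.12}, {"dx": 0, "dy": 0, "dz": 0, "rx": 0, "ry": 0, "rz": -0.12}, {"dx": 0, "dy": 0, "dz": 0, "rx": 0, "ry": 0, "rz": -0.12}]}}

```text
clock: 13.88
tcp_pos: [0.5889, -0.2361, 0.2241]
orientation: [3.14, -0.002, -2.655]
force: [-0.3, -0.6, -0.1]
finger_gap: -0.0001
```

>>> {"api": "send_rows", "payload": {"targets": [{"dx": 0, "dy": 0, "dz": 0, "rx": 0, "ry": 0, "rz": -0.12}, {"dx": 0, "dy": 0, "dz": 0, "rx": 0, "ry": 0, "rz": -0.1}, {"dx": 0, "dy": 0, "dz": 0, "rx": 0, "ry": 0, "rz": 0}, {"dx": 0, "dy": 0, "dz": 0, "rx": 0, "ry": 0, "rz": 0}]}}

```text
clock: 14.22
tcp_pos: [0.5891, -0.2361, 0.2244]
orientation: [3.14, -0.001, -2.444]
force: [0.4, -0.5, -0.6]
finger_gap: 0.0
```

```bash
python3 go.py 0.458 0.228 0.227 3.838; python3 -c "
from h import *
print(sensors.state()['q'])"
```

```text
pos [ 0.5891 -0.2361  0.2244] ori [ 3.1397e+00 -6.0000e-04 -2.4441e+00] F [ 0.4 -0.5 -0.6] gap 0.0 t 14.22
d [-197.7  439.9   -1.8] n 11.565171694770038 rz -6.2821
[ 0.81861969  0.90265954 -1.06375334  1.51613645  0.81894828  1.21785855
  1.89143978]
```

>>> {"api": "send_rows", "payload": {"targets": [{"dx": -14, "dy": 31.4, "dz": 0, "rx": 0, "ry": 0, "rz": 0}, {"dx": -14, "dy": 31.4, "dz": 0, "rx": 0, "ry": 0, "rz": 0}, {"dx": -14, "dy": 31.4, "dz": 0, "rx": 0, "ry": 0, "rz": 0}, {"dx": -14, "dy": 31.4, "dz": 0, "rx": 0, "ry": 0, "rz": 0}, {"dx": -14, "dy": 31.4, "dz": 0, "rx": 0, "ry": 0, "rz": 0}, {"dx": -14, "dy": 31.4, "dz": 0, "rx": 0, "ry": 0, "rz": 0}, {"dx": -14, "dy": 31.4, "dz": 0, "rx": 0, "ry": 0, "rz": 0}]}}

```text
clock: 14.8
tcp_pos: [0.5219, -0.0037, 0.2254]
orientation: [3.141, -0.001, -2.445]
force: [0.5, 0.6, -0.1]
finger_gap: 0.0003
```

```bash
python3 go.py 0.458 0.228 0.227 -2.445; python3 -c "
from h import *
print(sensors.state()['q'])"
```

```text
pos [ 0.5219 -0.0037  0.2254] ori [ 3.1414e+00 -5.0000e-04 -2.4447e+00] F [ 0.5  0.6 -0.1] gap 0.0003 t 14.8
d [-99.7 218.7  -1.6] n 5.76391111843858 rz 0.0003
[ 0.52762098  0.76354757 -1.07744637  1.85687436  0.79204301  1.02674009
  1.3808667 ]
```

>>> {"api": "send_rows", "payload": {"targets": [{"dx": -14, "dy": 31.4, "dz": 0, "rx": 0, "ry": 0, "rz": 0}, {"dx": -14, "dy": 31.4, "dz": 0, "rx": 0, "ry": 0, "rz": 0}, {"dx": -14, "dy": 31.4, "dz": 0, "rx": 0, "ry": 0, "rz": 0}, {"dx": -14, "dy": 31.4, "dz": 0, "rx": 0, "ry": 0, "rz": 0}, {"dx": -14, "dy": 31.4, "dz": 0, "rx": 0, "ry": 0, "rz": 0}, {"dx": -14, "dy": 31.4, "dz": 0, "rx": 0, "ry": 0, "rz": 0}, {"dx": -14, "dy": 31.4, "dz": 0, "rx": 0, "ry": 0, "rz": 0}, {"dx": 0, "dy": 0, "dz": 0, "rx": 0, "ry": 0, "rz": 0}]}}

```text
clock: 15.47
tcp_pos: [0.453, 0.235, 0.2271]
orientation: [3.136, 0.005, -2.433]
force: [0.3, 1.4, -0.1]
finger_gap: 0.0002
```

```bash
python3 go.py 0.458 0.228 0.085 -2.445
python3 - <<'E'
from ov import *
t=snap("top");s=snap("scene")
st=sensors.state();p=st["tcp_pos"];z=p[2]*1000
print(st["q"],p)
G=box(-11,11,-15,15,z,z+40)
W=[((87,0,112),(202,0,112))]
it=[((p[0],p[1],st["orientation"][2]),G,(0,255,0)),((.5868,.1525,2.268),W,(0,0,255))]
over(t,it,(160,280,190,330),5,'o15.png')
over(s,it,(130,300,270,470),3.8,'o16.png')
E
```

```text
pos [0.453  0.235  0.2271] ori [ 3.1356  0.0054 -2.4333] F [ 0.3  1.4 -0.1] gap 0.0002 t 15.47
d [  1.6  -9.4 142. ] n 3.4135180056443115 rz 0.0117
[ 0.04925831  0.73127476 -1.04213434  1.89365913  0.76637443  0.98172203
  0.92533309] [0.45534806 0.22777339 0.2256883 ]
```

View pics/o15.png

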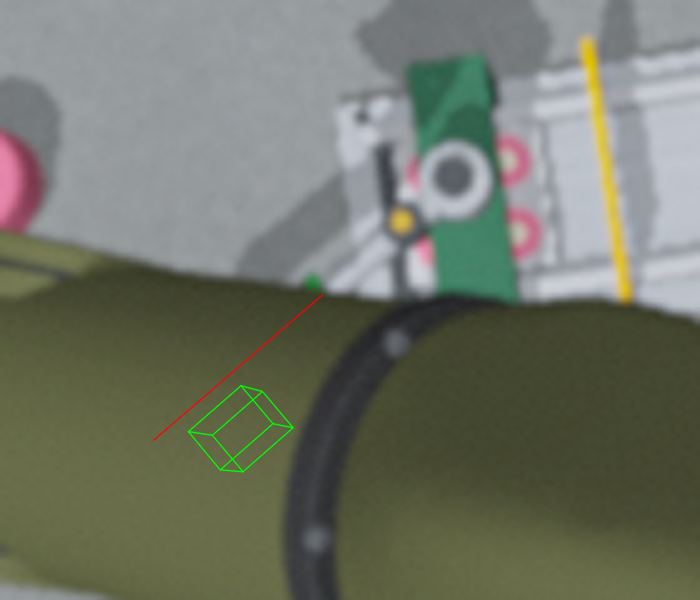

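View pics/o16.png

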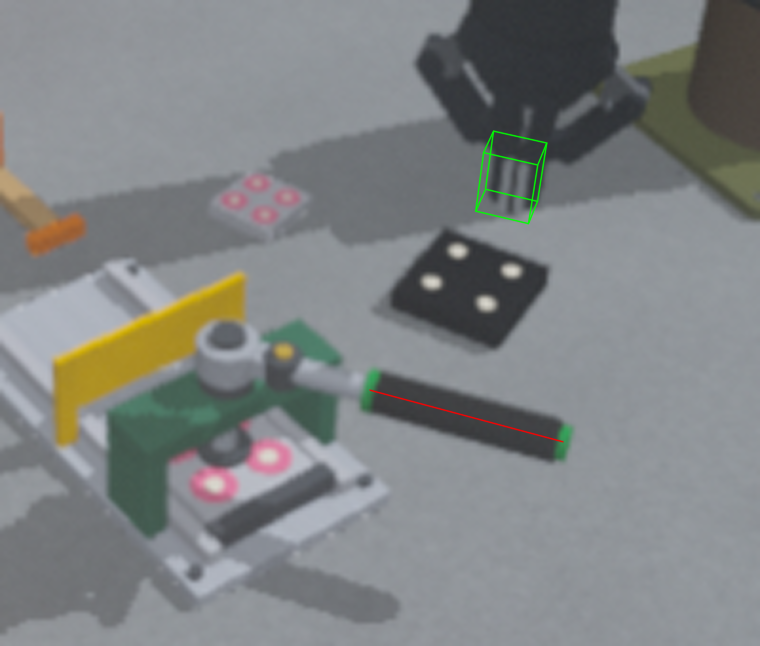

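>>> {"api": "send_rows", "payload": {"targets": [{"dx": 0, "dy": 0, "dz": 25, "rx": 0, "ry": 0, "rz": 0}, {"dx": 0, "dy": 0, "dz": 35, "rx": 0, "ry": 0, "rz": 0}, {"dx": 0, "dy": 0, "dz": 35, "rx": 0, "ry": 0, "rz": 0}, {"dx": 0, "dy": 0, "dz": 30, "rx": 0, "ry": 0, "rz": 0}, {"dx": 0, "dy": 0, "dz": 15, "rx": 0, "ry": 0, "rz": 0}, {"dx": 0, "dy": 0, "dz": 0, "rx": 0, "ry": 0, "rz": 0}, {"dx": 0, "dy": 0, "dz": 0, "rx": 0, "ry": 0, "rz": 0}]}}

```text
clock: 16.15
tcp_pos: [0.4562, 0.2247, 0.0851]
orientation: [-3.141, -0.002, -2.444]
force: [0.7, 0.3, 1.0]
finger_gap: 0.0002
```

```bash
cat > push.py <<'E'
# plan rows: from commanded (measured) pose, follow arc of contact offset c behind handle at radius .14 ; args: phi_end n [hinge]
from h import *
import sys
C=np.array([.5868,.1525])
st=sensors.state();p=st["tcp_pos"][:2];yaw=st["orientation"][2]
e=lambda f:np.array([np.cos(f),np.sin(f)]);tg=lambda f:np.array([np.sin(f),-np.cos(f)])
w=p-C
# handle angle implied by contact (offset .024 perpendicular)
r=np.linalg.norm(w);phi=np.arctan2(w[1],w[0])-np.arcsin(.024/r)
print("pos",np.round(st["tcp_pos"],4),"yaw",round(yaw,3),"q",np.round(st["q"],2),"F",np.round(st["force"],1),"t",round(st["clock"],2),"r",round(r,4),"implied phi",round(phi,3))
f=st["force"][:2];print("F tangential",round(f@tg(phi),1),"radial",round(f@e(phi),1))
if len(sys.argv)>2:
    pe=float(sys.argv[1]);n=int(sys.argv[2]);pos=p;y=yaw
    off=float(sys.argv[3]) if len(sys.argv)>3 else .024
    for i in range(1,n+1):
        ph=phi+(pe-phi)*i/n
        q=C+.14*e(ph)-off*tg(ph);yt=ph-np.pi/2+np.pi
        d=q-pos; c,s=np.cos(y),np.sin(y)
        print("dx %.1f dy %.1f rz %.3f"%(1000*(d[0]*c+d[1]*s),1000*(d[0]*s-d[1]*c),-((yt-y+np.pi)%(2*np.pi)-np.pi)),"phi",round(ph,3))
        pos=q;y=yt
E
python3 push.py 2.268 1 0.03
```

```text
pos [0.4562 0.2247 0.0851] yaw -2.444 q [-0.06  0.92 -0.84  2.01  1.07  0.74  0.68] F [0.7 0.3 1. ] t 16.15 r 0.1492 implied phi 2.475
F tangential 0.7 radial -0.4
dx -23.7 dy 0.8 rz 0.000 phi 2.268
```

>>> {"api": "send_rows", "payload": {"targets": [{"dx": -12, "dy": 0.5, "dz": 0, "rx": 0, "ry": 0, "rz": 0}, {"dx": -9, "dy": 0.5, "dz": 0, "rx": 0, "ry": 0, "rz": 0}, {"dx": -5, "dy": 0, "dz": 0, "rx": 0, "ry": 0, "rz": 0}, {"dx": 0, "dy": 0, "dz": 0, "rx": 0, "ry": 0, "rz": 0}]}}

```text
clock: 16.48
tcp_pos: [0.4771, 0.2447, 0.0871]
orientation: [-3.141, 0.004, -2.443]
force: [-0.1, -0.5, 0.9]
finger_gap: 0.0004
```

```bash
python3 push.py 1.95 6
```

```text
pos [0.4771 0.2447 0.0871] yaw -2.443 q [-0.08  0.94 -0.85  1.93  1.03  0.79  0.73] F [-0.1 -0.5  0.9] t 16.48 r 0.1433 implied phi 2.275
F tangential -0.4 radial -0.4
dx -7.6 dy -0.1 rz 0.049 phi 2.22
dx -7.6 dy 1.1 rz 0.054 phi 2.166
dx -7.6 dy 1.1 rz 0.054 phi 2.112
dx -7.6 dy 1.1 rz 0.054 phi 2.058
dx -7.6 dy 1.1 rz 0.054 phi 2.004
dx -7.6 dy 1.1 rz 0.054 phi 1.95
```

>>> {"api": "send_rows", "payload": {"targets": [{"dx": -7.6, "dy": 0, "dz": 0, "rx": 0, "ry": 0, "rz": 0.05}, {"dx": -7.6, "dy": 1.1, "dz": 0, "rx": 0, "ry": 0, "rz": 0.054}, {"dx": -7.6, "dy": 1.1, "dz": 0, "rx": 0, "ry": 0, "rz": 0.054}, {"dx": -7.6, "dy": 1.1, "dz": 0, "rx": 0, "ry": 0, "rz": 0.054}]}}

```text
clock: 16.82
tcp_pos: [0.4966, 0.2631, 0.0862]
orientation: [-3.141, -0.003, -2.656]
force: [-2.8, -1.1, 3.0]
finger_gap: -0.0002
```

```bash
python3 push.py 1.8 5;  python3 - <<'E'
from ov import *
s=snap("scene")
it=[((.5868,.1525,f),[((87,0,112),(202,0,112))],c) for f,c in ((2.268,(0,0,255)),(2.058,(0,255,0)))]
over(s,it,(130,300,270,470),3.8,'o17.png')
E
```

```text
pos [0.4966 0.2631 0.0862] yaw -2.656 q [-0.11  0.95 -0.82  1.85  0.97  0.81  0.59] F [-2.8 -1.1  3. ] t 16.82 r 0.1427 implied phi 2.086
F tangential -3.0 radial 0.5
dx -8.0 dy 0.7 rz 0.027 phi 2.029
dx -8.1 dy 1.1 rz 0.057 phi 1.972
dx -8.1 dy 1.1 rz 0.057 phi 1.915
dx -8.1 dy 1.1 rz 0.057 phi 1.857
dx -8.1 dy 1.1 rz 0.057 phi 1.8
```

View pics/o17.png

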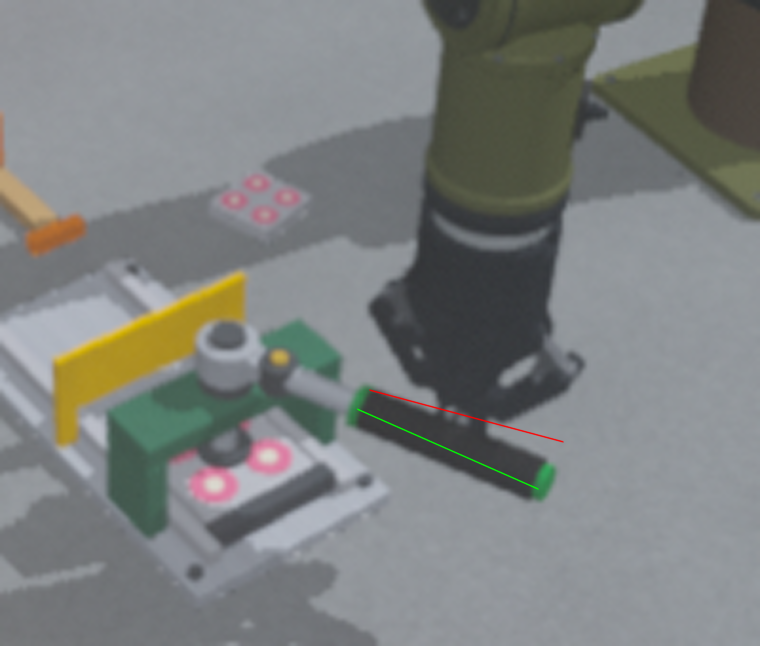

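>>> {"api": "send_rows", "payload": {"targets": [{"dx": -8, "dy": 0.7, "dz": 0, "rx": 0, "ry": 0, "rz": 0.03}, {"dx": -8, "dy": 1.1, "dz": 0, "rx": 0, "ry": 0, "rz": 0.057}, {"dx": -8, "dy": 1.1, "dz": 0, "rx": 0, "ry": 0, "rz": 0.057}]}}

```text
clock: 17.12
tcp_pos: [0.5171, 0.2767, 0.0861]
orientation: [-3.141, -0.002, -2.798]
force: [-3.6, -1.0, 1.7]
finger_gap: 0.0001
```

```bash
python3 push.py 1.7 5
```

```text
pos [0.5171 0.2767 0.0861] yaw -2.798 q [-0.14  0.96 -0.8   1.78  0.92  0.83  0.52] F [-3.6 -1.   1.7] t 17.12 r 0.1424 implied phi 1.913
F tangential -3.7 radial 0.3
dx -6.0 dy 0.5 rz 0.044 phi 1.87
dx -6.0 dy 0.9 rz 0.043 phi 1.828
dx -6.0 dy 0.9 rz 0.043 phi 1.785
dx -6.0 dy 0.9 rz 0.043 phi 1.743
dx -6.0 dy 0.9 rz 0.043 phi 1.7
```

>>> {"api": "send_rows", "payload": {"targets": [{"dx": -6, "dy": 0.5, "dz": 0, "rx": 0, "ry": 0, "rz": 0.044}, {"dx": -6, "dy": 0.9, "dz": 0, "rx": 0, "ry": 0, "rz": 0.043}]}}

```text
clock: 17.28
tcp_pos: [0.5282, 0.2823, 0.0861]
orientation: [3.141, -0.002, -2.885]
force: [-3.5, -0.4, 2.2]
finger_gap: -0.0001
```

>>> {"api": "send_rows", "payload": {"targets": [{"dx": -6, "dy": 0.9, "dz": 0, "rx": 0, "ry": 0, "rz": 0.043}]}}

```text
clock: 17.37
tcp_pos: [0.5342, 0.2849, 0.0861]
orientation: [3.141, -0.001, -2.929]
force: [-3.9, 0.6, 3.2]
finger_gap: -0.0
```

```bash
python3 push.py 1.6 5
```

```text
pos [0.5342 0.2849 0.0861] yaw -2.929 q [-0.15  0.97 -0.77  1.72  0.88  0.84  0.44] F [-3.9  0.6  3.2] t 17.37 r 0.1425 implied phi 1.78
F tangential -3.7 radial 1.4
dx -5.0 dy 0.3 rz 0.040 phi 1.744
dx -5.0 dy 0.8 rz 0.036 phi 1.708
dx -5.0 dy 0.8 rz 0.036 phi 1.672
dx -5.0 dy 0.8 rz 0.036 phi 1.636
dx -5.0 dy 0.8 rz 0.036 phi 1.6
```

Still just screw friction (~4 N). Continue in small calls.

>>> {"api": "send_rows", "payload": {"targets": [{"dx": -5, "dy": 0.4, "dz": 0, "rx": 0, "ry": 0, "rz": 0.04}, {"dx": -5, "dy": 0.8, "dz": 0, "rx": 0, "ry": 0, "rz": 0.036}]}}

```text
clock: 17.53
tcp_pos: [0.5446, 0.2886, 0.086]
orientation: [3.14, -0.0, -3.006]
force: [-3.6, -0.4, 3.1]
finger_gap: 0.0003
```

>>> {"api": "send_rows", "payload": {"targets": [{"dx": -5, "dy": 0.8, "dz": 0, "rx": 0, "ry": 0, "rz": 0.036}]}}

```text
clock: 17.62
tcp_pos: [0.5494, 0.2901, 0.086]
orientation: [3.141, -0.001, -3.042]
force: [-9.6, 1.5, 3.6]
finger_gap: -0.0004
```

```bash
python3 push.py 1.5 4
```

```text
pos [0.5494 0.2901 0.086 ] yaw -3.042 q [-0.16  0.98 -0.75  1.67  0.85  0.85  0.38] F [-9.6  1.5  3.6] t 17.62 r 0.1426 implied phi 1.667
F tangential -9.4 radial 2.5
dx -5.9 dy 0.3 rz 0.045 phi 1.626
dx -5.9 dy 0.9 rz 0.042 phi 1.584
dx -5.9 dy 0.9 rz 0.042 phi 1.542
dx -5.9 dy 0.9 rz 0.042 phi 1.5
```

>>> {"api": "send_rows", "payload": {"targets": [{"dx": -4, "dy": 0.3, "dz": 0, "rx": 0, "ry": 0, "rz": 0.03}, {"dx": -4, "dy": 0.4, "dz": 0, "rx": 0, "ry": 0, "rz": 0.03}]}}

```text
clock: 17.78
tcp_pos: [0.5537, 0.2916, 0.0856]
orientation: [-3.141, -0.006, -3.1]
force: [-12.6, 0.2, 6.7]
finger_gap: 0.0003
```

```bash
python3 push.py 1.5 4
```

```text
pos [0.5537 0.2916 0.0856] yaw -3.1 q [-0.17  0.98 -0.74  1.65  0.83  0.86  0.35] F [-12.6   0.2   6.7] t 17.78 r 0.143 implied phi 1.636
F tangential -12.5 radial 1.0
dx -4.8 dy -0.1 rz 0.011 phi 1.602
dx -4.8 dy 0.7 rz 0.034 phi 1.568
dx -4.8 dy 0.7 rz 0.034 phi 1.534
dx -4.8 dy 0.7 rz 0.034 phi 1.5
```

>>> {"api": "send_rows", "payload": {"targets": [{"dx": -4, "dy": 0.4, "dz": 0, "rx": 0, "ry": 0, "rz": 0.03}, {"dx": -4, "dy": 0.4, "dz": 0, "rx": 0, "ry": 0, "rz": 0.03}]}}

```text
clock: 17.95
tcp_pos: [0.5609, 0.2934, 0.0857]
orientation: [3.141, -0.007, 3.124]
force: [-12.6, 0.7, 5.9]
finger_gap: -0.0001
```

```bash
python3 push.py 1.5 4;  python3 - <<'E'
from ov import *
s=snap("scene")
it=[]
over(s,it,(180,300,300,460),5,'o18.png')
E
```

```text
pos [0.5609 0.2934 0.0857] yaw 3.124 q [-0.17  0.99 -0.73  1.63  0.82  0.87  0.31] F [-12.6   0.7   5.9] t 17.95 r 0.1432 implied phi 1.584
F tangential -12.5 radial 0.8
dx -3.0 dy -0.6 rz -0.010 phi 1.563
dx -2.9 dy 0.5 rz 0.021 phi 1.542
dx -2.9 dy 0.5 rz 0.021 phi 1.521
dx -2.9 dy 0.5 rz 0.021 phi 1.5
```

View pics/o18.png

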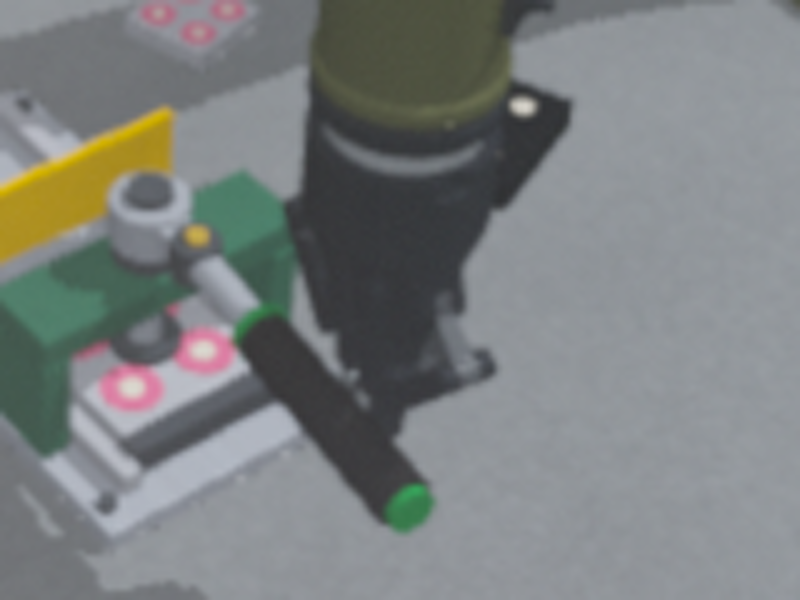

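>>> {"api": "send_rows", "payload": {"targets": [{"dx": -4, "dy": 0.3, "dz": 0, "rx": 0, "ry": 0, "rz": 0.025}, {"dx": -4, "dy": 0.3, "dz": 0, "rx": 0, "ry": 0, "rz": 0.025}, {"dx": -2, "dy": 0.2, "dz": 0, "rx": 0, "ry": 0, "rz": 0.01}, {"dx": 0, "dy": 0, "dz": 0, "rx": 0, "ry": 0, "rz": 0}]}}

```text
clock: 18.33
tcp_pos: [0.5713, 0.2948, 0.0858]
orientation: [3.14, -0.007, 3.065]
force: [-11.9, 3.1, 6.6]
finger_gap: 0.0001
```

```bash
python3 push.py 1.5 4;  python3 - <<'E'
from ov import *
s=snap("scene")
it=[]
pickle.dump(s,open('c5.pkl','wb'))
over(s,it,(180,300,300,460),5,'o19.png')
E
```

```text
pos [0.5713 0.2948 0.0858] yaw 3.065 q [-0.18  0.99 -0.72  1.59  0.8   0.88  0.28] F [-11.9   3.1   6.6] t 18.33 r 0.1431 implied phi 1.511
F tangential -12.1 radial 2.4
dx -0.4 dy -1.0 rz -0.014 phi 1.508
dx -0.4 dy 0.1 rz 0.003 phi 1.505
dx -0.4 dy 0.1 rz 0.003 phi 1.503
dx -0.4 dy 0.1 rz 0.003 phi 1.5
```

View pics/o19.png

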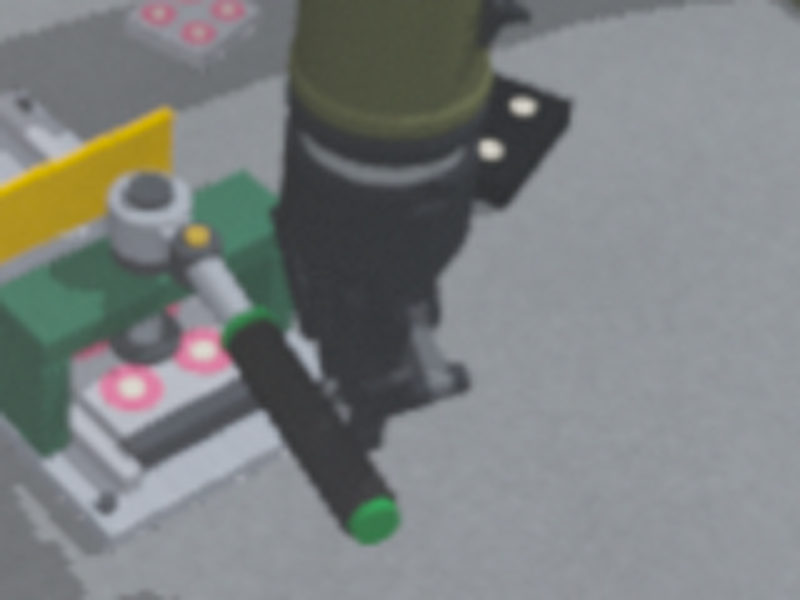

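Run:
```python
from fit import *
import pickle
s=pickle.load(open('c5.pkl','rb'))
w=tr([(250,328),(375,520),(197,237)],(180,300),(5,5))
a,b=[atz(s,x,.112)[:2] for x in w[:2]];d=b-a
ha=np.arctan2(d[1],d[0]);print(a,b,np.linalg.norm(d),"handle ang",ha)
C=np.array([.5868,.1525])
for z in(.12,.128):
    h=atz(s,w[2],z)[:2]-C; print(z,h,np.linalg.norm(h),np.arctan2(h[1],h[0]))
```

```text
[0.58619406 0.23657266] [0.59927757 0.35353455] 0.11769138523063145 handle ang 1.4593981174713948
0.12 [-0.00527981  0.03059652] 0.031048726427011824 1.7416757356738009
0.128 [-0.00050783  0.03807302] 0.03807641035763646 1.5841338342210303
```

>>> {"api": "send_rows", "payload": {"targets": [{"dx": 4, "dy": 0, "dz": 0, "rx": 0, "ry": 0, "rz": 0}, {"dx": 4, "dy": 0, "dz": 0, "rx": 0, "ry": 0, "rz": 0}, {"dx": 4, "dy": 0, "dz": 0, "rx": 0, "ry": 0, "rz": 0}, {"dx": 4, "dy": 0, "dz": 0, "rx": 0, "ry": 0, "rz": 0}, {"dx": 4, "dy": 0, "dz": 0, "rx": 0, "ry": 0, "rz": 0}, {"dx": 4, "dy": 0, "dz": 0, "rx": 0, "ry": 0, "rz": 0}, {"dx": 6, "dy": 0, "dz": 0, "rx": 0, "ry": 0, "rz": 0}, {"dx": 8, "dy": 0, "dz": 0, "rx": 0, "ry": 0, "rz": 0}]}}

```text
clock: 19.05
tcp_pos: [0.5392, 0.2943, 0.0856]
orientation: [-3.141, 0.003, 3.061]
force: [0.4, -1.0, 1.0]
finger_gap: -0.0003
```

>>> {"api": "send_rows", "payload": {"targets": [{"dx": 15, "dy": 0, "dz": 0, "rx": 0, "ry": 0, "rz": 0}, {"dx": 20, "dy": 0, "dz": 0, "rx": 0, "ry": 0, "rz": 0}, {"dx": 20, "dy": 0, "dz": 0, "rx": 0, "ry": 0, "rz": 0}, {"dx": 0, "dy": 0, "dz": 0, "rx": 0, "ry": 0, "rz": 0}, {"dx": 0, "dy": 0, "dz": 0, "rx": 0, "ry": 0, "rz": 0}]}}

```text
clock: 19.47
tcp_pos: [0.4829, 0.2998, 0.0859]
orientation: [3.141, 0.001, 3.065]
force: [1.0, -0.3, 0.2]
finger_gap: -0.0003
```

```bash
python3 push.py;  python3 - <<'E'
from ov import *
s=snap("scene","sraw6.png")
pickle.dump(s,open('c6.pkl','wb'))
over(s,[],(180,300,300,460),5,'o20.png')
E
```

```text
pos [0.4829 0.2998 0.0859] yaw 3.065 q [-0.25  0.91 -0.68  1.84  0.86  0.72  0.06] F [ 1.  -0.3  0.2] t 19.47 r 0.1803 implied phi 2.052
F tangential 0.7 radial -0.7
```

View pics/o20.png

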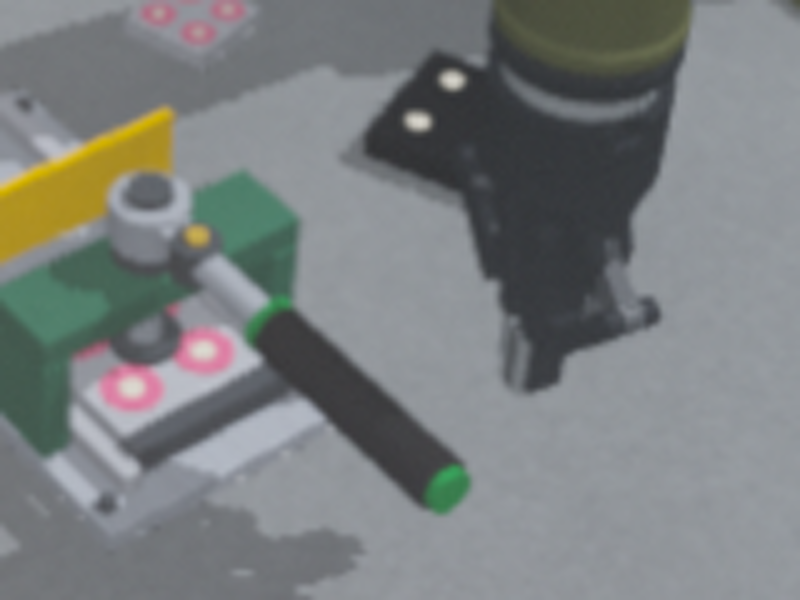

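View pics/sraw6.png

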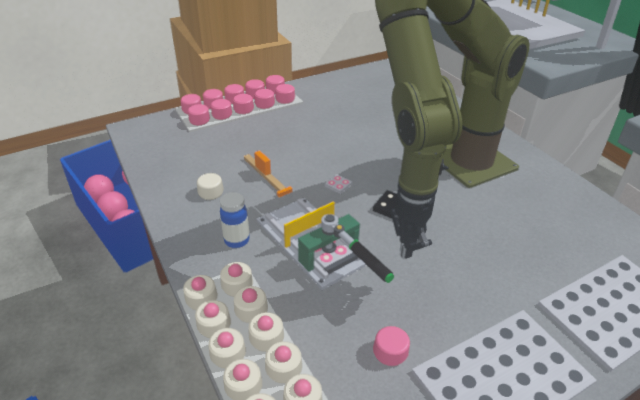

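Run:
```python
from fit import *
import pickle
s=pickle.load(open('c6.pkl','rb'))
for ends in([(270,320),(447,488)],[(250,328),(375,520)]):
    w=tr(ends,(180,300),(5,5))
    a,b=[atz(s,x,.112)[:2] for x in w];d=b-a
    print(a,b,np.linalg.norm(d),"ang",np.arctan2(d[1],d[0]))
    print(np.arctan2(*(a-[.5868,.1525])[::-1]),np.arctan2(*(b-[.5868,.1525])[::-1]))
```

```text
[0.57597389 0.23639994] [0.56411458 0.35298964] 0.11719130010637893 ang 1.672165972271718
1.6991232179892208 1.6834671888076596
[0.58619406 0.23657266] [0.59927757 0.35353455] 0.11769138523063145 ang 1.4593981174713948
1.5780035457281225 1.5088090508793013
```

```bash
python3 -c "
from workcell import arm
print(arm.sign_off())"
```

```text
the job is handed in; nothing more can be done
None
```

The job is done and handed in at about 19.5 s of the 67 s allowed. No verdict was given.

- **Mould:** I pushed it with the stick until it stopped solid against the back stop. The push force rose to 18 N with no further movement, and the stop came about 1 mm from where I had calculated it. The pictures show it seated at the stop, and the robot did not appear to touch it at any point.
- **Stick:** I drew it out and set it down flat on the bench, fin up, just outside the feed end of the bed. The last picture shows it still there.
- **Wrench:** I pushed the handle clockwise with the closed fingers.
  - The force went from about 4 N while the screw turned to about 12.5 N as the handle broke over.
  - From the pictures, the break-over was about 0.21 rad, inside the 0.10 to 0.40 range.
  - After I backed off, the handle sprung straight. The hinge stayed where it was, and the screw had turned about 0.6 rad.
- **Pots and jar:** they showed no disturbance in the last picture.

The two cameras disagreed by a few millimetres on where the station is, up to about 7 mm in one direction. The contact forces settled where the stop was. I could not read the screw and hinge angles directly; those figures come from the pictures and the forces. The top camera's view of the wrench was blocked by the arm, so the final check used the scene camera only.

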